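# Break the seal of a scent cartridge in the two-handle press

### The job

Lay the fresh scent cartridge (the one whose plunger still sticks out) vents up in the seat between the jaws of the two-handle press and let go of it, then squeeze the two handles together until the resistance gives and the plunger is in. Let the handles spring open, take the cartridge out and lay it vents up, flat on the floor of the white soap dish, and leave it there. Leave the used cartridge and everything else where it is.

Things in the scene. Friction and masses are not known exactly. Their poses are not given: they have to be found in the camera images.
- cartridge: Fresh scent cartridge, about 70 g: white block 26 (own x) x 28 (y) x 28 (z) mm, three dark vent slots across its top. A round white plunger, 18 mm across, sticks out of the middle of its +x end: 10 mm sealed (36 mm overall), 2 mm once broken in (28 mm). Starts flat on the mat, vents up, in either of two places beside the used one. Origin: centre of the block's underside.
- cartridge_mid (a point): Middle of the fresh cartridge's overall sealed length: 5 mm from the block's centre towards the plunger, 14 mm above the underside. Axes as the cartridge.
- plunger (a joint): Travel of the fresh cartridge's plunger in m: 0 = sealed, 0.008 = broken in, where it stays by itself. The push needed rises to a peak of about 26 N at 2 mm (about 16 N on each handle at its grip), falls away and past 4.4 mm the plunger snaps in.
- spent: The used cartridge: same block, but its plunger is in and sticks out only 2 mm. A bystander on the mat. Origin: centre of the block's underside; x towards the plunger.
- press: Two-handle press fixed on the ledge, left or right of the mat. Grey foot 8 mm thick, own x -35 to 75, y +-45 mm. Two steel handles turn on pins at x 60, y +-30 mm and run side by side to own -x, black grips at x -23 to -87 mm, heights 14 to 32 mm. Each has a jaw boss at x 0; open jaws are 48 mm apart along y, the seat between them. Origin: on the ledge below the seat.
- press_seat (a point): Centre of the seat's floor, 10 mm above the ledge; axes as the press. The cartridge lies lengthwise along y (plunger to either side), its overall middle here, 6 mm spare to each jaw. Two ribs 4 mm high along y at x +-19 to +-24 mm leave it 5 mm spare each way in x: fingers on its x-facing sides stay 5 mm or more above its underside. The handles leave 43 mm along y for the fingers' width.
- press_grip (a point): Midway between the two black grips, 23 mm above the ledge, 60 mm from the seat towards the handles' free ends; axes as the press. Here the open handles measure 60 mm over their outer faces (along y), about 29 mm when the plunger snaps in, and about 20 mm when the jaws close on the broken-in cartridge. Nothing lies under the grips but the ledge.
- handle_left (a joint): Angle in rad of the handle on the press's +y side: 0 = open, grows as it closes, stop at 0.19; about 0.13 each when the plunger snaps in. A spring (2 to 3 N at the grip) opens it when let go.
- handle_right (a joint): The same for the handle on the press's -y side.
- dish: White soap dish, fixed open tray 150 (own x) x 110 (own y) mm, 18 mm high over all, walls 4 mm thick, floor about 4 mm. Origin: centre of its underside on the ledge.
- dish_in (a point): Centre of the dish's inner floor, axes as the dish.
- mat: Dark hard silicone soap mat, fixed, 280 (own x) x 210 (own y) x 6 mm. Origin: centre of its underside; its top is 6 mm above the ledge.
- soap: White soap bar 60 x 85 x 24 mm on the mat. Origin: centre of its underside.
- nail_brush: Nail brush 85 x 36 x 50 mm with a handle loop, on the mat. Origin: centre of its underside.
- tube: Steel travel tube lying on the mat, 100 mm long (own x), 30 mm across. Origin: underside, mid-length.
- pumice: Grey pumice stone 55 x 85 x 35 mm on the ledge beyond the mat. Origin: centre of its underside.
- bottle: Closed squeeze bottle, 56 mm across, 160 mm tall, standing on the ledge beyond the mat. Origin: centre of its underside.
There are look-alikes about, which are no part of the job. What is shaped like the cartridge but yellow is not meant. What is shaped like the press but pink is not meant.

How it is judged (in metres and radians):
On the way, in this order (a step that is already met when the one before it is completed fails the run):
1. the sealed fresh cartridge lies vents up in the press seat, lengthwise between the open jaws, let go (x of cartridge_mid in the frame of press_seat between -0.008 and 0.008 m and y of cartridge_mid in the frame of press_seat between -0.01 and 0.01 m and z of cartridge in the frame of press_seat between -0.003 and 0.003 m and angle between the x axis of cartridge and the y axis of press, either way round below 0.25 rad and angle between cartridge's own z axis and vertical below 0.1 rad and contact force between the fingers and cartridge below 0.1 N and value of joint plunger below 0.0015 m and value of joint each of handle_left, handle_right below 0.04 rad), for 0.2 s.
2. both handles are squeezed together and the plunger has broken in, with the cartridge in the seat (value of joint plunger above 0.0065 m and value of joint each of handle_left, handle_right above 0.05 rad and contact force between the fingers and cartridge below 0.1 N and contact force between the fingers and press above 1 N and x of cartridge in the frame of press_seat between -0.01 and 0.01 m and y of cartridge in the frame of press_seat between -0.02 and 0.02 m and z of cartridge in the frame of press_seat between -0.004 and 0.006 m), for 0.1 s.
At the end, for the whole second after the job is handed in: The fresh cartridge, its plunger in by more than 6.5 mm, lies at rest in the soap dish, flat on its floor (underside within 4 mm of it, vents up within 0.12 rad), let go, and both press handles have sprung open (below 0.04 rad) (value of joint plunger above 0.0065 m and x of cartridge in the frame of dish_in between -0.062 and 0.062 m and y of cartridge in the frame of dish_in between -0.042 and 0.042 m and z of cartridge in the frame of dish_in between -0.003 and 0.004 m and angle between cartridge's own z axis and vertical below 0.12 rad and linear speed of cartridge below 0.02 m/s and contact force between the fingers and cartridge below 0.1 N and value of joint each of handle_left, handle_right below 0.04 rad); the robot touches nothing.
It fails at once if the used cartridge is moved more than 30 mm (distance of spent from where it was at the start of the episode above 0.03 m).
It fails at once if the soap, nail brush, tube, pumice stone or bottle is moved more than 30 mm (distance of any of soap, nail_brush, tube, pumice, bottle from where it was at the start of the episode above 0.03 m).
It fails at once if the bottle is knocked over (angle between bottle's own z axis and vertical above 0.5 rad).
It also fails if it takes over 64 s, if anything falls off the work surface, if the arm or the gripper's body presses on something with over 40 N, if the wrist force passes 120 N, or if a joint passes its speed limit or range.

### The arm

A 7-joint arm with a two-finger parallel gripper is mounted at the origin on the work surface. World frame = base frame: x ahead of the robot, y to its left, z up, the work surface at z = 0. Lengths are in m, angles in degrees, forces in N, time in s.
With the tool pointing down it reaches from about 0.4 to 0.85 m from the base axis. Payload 10.4 kg.
Tool frame: the origin (TCP) lies on the centre line of the jaws, within the pads' length; the fingertips stand manip.nose_length ahead of it and the grasp point (between the pads) lies 5 mm behind it (manip.nose_length is the distance from the TCP to the fingertips, in m); z points along the fingers, y is the direction in which the jaws open and shut (so a half turn about z gives the same grasp; the last joint's range is limited). The gripper opens to 85 mm and grips with 20 to 120 N. Pads are 22 mm wide; open, the fingers measure 114 mm over their backs; the gripper's body (76 mm by 85 mm) begins 54 mm behind the grasp point. The pads swing forward as they close: fully open they stand 13 mm farther back than shut.
Start: joints at [69.351, 19.034, -3.707, 83.658, 1.238, 77.344, -5.071], TCP at [0.207, -0.59, 0.207] pointing down, gripper open.
Joint ranges: [-148.97, 148.97], [-28.65, 121.19], [-84.17, 76.75], [9.2, 138.47], [-72.65, 252.65], [3.7, 117.97], [-149.18, 149.18]. Speed limits (degrees/s): [127.2, 127.2, 159.86, 159.86, 180, 180, 180].

### API

Orientations are given as a 3x3 rotation matrix whose columns are the frame's x, y, z axes.
In Python, from bench import readout, imaging, finish_job, manip gives the robot as it stands. The module is installed in compiled form; this text tells all that it offers.
- The arm moves only by the tool drive_tool, never from a script. Its argument "deltas" is a list of rows, each a list of 4 numbers: the shift along the tool's x, y, z in units of 25 mm (1.0 is 25 mm), then the turn about the tool's z in units of 6 degrees (1.0 is 6 degrees). A call has 1 to 12 rows; each row is the pose to reach, as a shift and turn from the pose commanded when the call began, along the tool's axes at that moment; what a row does not reach only later rows make up. A row lasts 1/10 s, in which the tool goes at most 50 mm and 8.59 degrees, less where a joint would pass 70% of its speed; a pose out of reach is approached as far as the arm can. A call with a gripper value outside its range is refused whole. "grip" is the opening in per cent of the stroke, from 0 (shut) to 100 (fully open), set as the call begins (left out, the last holds). The fingers move at their own pace and stop on an object; "newtons" is the grip in N (left out, the last holds). Time passes only in rows, so rows that repeat a pose let the fingers close. It gives the time, the measured TCP pose, the force and the opening at its end, in the units of the state.
- readout.read_state(): the state, without advancing time (a new reading comes with each control period).
- imaging.camera(name): name is "scene" or "top" or "wrist"; returns the picture (384x512x3 uint8, red, green, blue); there is no depth.
- imaging.camera_info(name): a dict with "mtx" (3x3 intrinsics, pixels), "k1" (the pictures are not rectified: a ray, as slopes to the right and down, at radius r is drawn at 1 + k1 r^2 times it, then the intrinsics apply), "R" (3x3) and "t" (3): a world point X has camera coordinates R X + t. Camera axes: x right, y down, z forward; pixel columns grow to the right and rows downward; lengths in m; the calibration is good to about 2 mm. A picture is of the moment at which its call begins: read the wrist's pose just before it. camera_info takes no time and is no camera call; for the wrist camera it gives the pose at the moment of the call.
- finish_job(): hands the job in, once; it reports no verdict.
The state is a dict: "t": time; "qpos": joint angles; "dq": joint speeds; "tau": joint torques, N m; "tcp_pos": TCP position; "eef_rot": TCP orientation; "force": force on the tool from outside, world axes, zero at the start; "wrist_torque": the same for the moment, N m; "finger_gap": opening from 0.0 (shut) to 1.0 (fully open).
Only numpy, scipy, OpenCV 4.12 (cv2) and the standard library are available. Lean on these libraries where they do the work, as an engineer would, in place of code of your own. Each camera call takes 0.05 s, during which the arm holds its last target.

## Working session

There is one attempt and no reset: what is moved stays moved. The work goes in short steps, Python scripts to look and compute and a tool call to move; the robot and the scene stay as the last step left them, time stands still between calls to the robot, and variables do not carry over. Pictures are saved under pics/ and viewed, and the job is handed in when it is done.

Besides the shell and the picture viewer there is one more tool, called after "Emit:" in YAML: its name, and indented under it one key for each argument. drive_tool: Moves the arm, as the interface text tells. Its arguments: {"type":"object","properties":{"deltas":{"type":"array","items":{"type":"array","items":{"type":"number"}}},"grip":{"type":"number"},"newtons":{"type":"number"}},"required":["deltas"]}

```bash
mkdir -p pics
python3 - <<'E'
from bench import readout, imaging, manip
import cv2
s=readout.read_state(); print(s); print(manip.nose_length)
for n in ["scene","top","wrist"]:
    im=imaging.camera(n); cv2.imwrite(f"pics/{n}0.png",im[:,:,::-1]); i=imaging.camera_info(n); print(n,i)
E
```

```text
{'t': 0.0, 'qpos': array([69.35007326, 19.07056305, -3.70767431, 83.70563562,  1.2388755 ,
       77.34296171, -5.06931718]), 'dq': array([ 0.06124916, -0.05518724, -0.03195504,  0.01396971, -0.14085507,
        0.06569681,  0.06247229]), 'tau': array([ 3.63790389e-05, -6.25439286e+01,  4.92898200e-02, -3.91611743e+01,
        1.62719580e-02,  9.82516387e-03,  2.12750820e-05]), 'tcp_pos': array([ 0.20699683, -0.58929869,  0.20623445]), 'eef_rot': array([[ 9.43463055e-01,  3.31477264e-01, -5.35725212e-04],
       [ 3.31477686e-01, -9.43462197e-01,  1.27542429e-03],
       [-8.26623327e-05, -1.38089665e-03, -9.99999043e-01]]), 'force': array([ 0.03252794, -0.39685171, -0.49233171]), 'wrist_torque': array([0.00571043, 0.07884798, 0.02779557]), 'finger_gap': 0.9997220151637024}
0.014
scene {'mtx': array([[351.98922328,   0.        , 261.85136961],
       [  0.        , 351.98922328, 190.61360858],
       [  0.        ,   0.        ,   1.        ]]), 'k1': -0.11211988476354998, 'R': array([[ 0.1295761 ,  0.99142107,  0.01715526],
       [ 0.78857751, -0.09254552, -0.60793161],
       [-0.
[... 227 characters left out ...]
   0.        ,   1.        ]]), 'k1': -0.07091750661077416, 'R': array([[-0.01629105, -0.9998562 ,  0.00470979],
       [-0.983637  ,  0.01518115, -0.17952099],
       [ 0.17942367, -0.00755731, -0.98374287]]), 't': array([-0.06633427,  0.59362052,  1.1321627 ])}
wrist {'mtx': array([[319.8050386 ,   0.        , 252.92229659],
       [  0.        , 319.8050386 , 192.25964506],
       [  0.        ,   0.        ,   1.        ]]), 'k1': -0.08490844550464083, 'R': array([[ 3.30681642e-01, -9.43742031e-01, -7.93748268e-04],
       [-9.00548853e-01, -3.15798320e-01,  2.98802919e-01],
       [-2.82243538e-01, -9.80938307e-02, -9.54314511e-01]]), 't': array([-0.62385519, -0.03745389,  0.38010896])}
```

View pics/scene0.png

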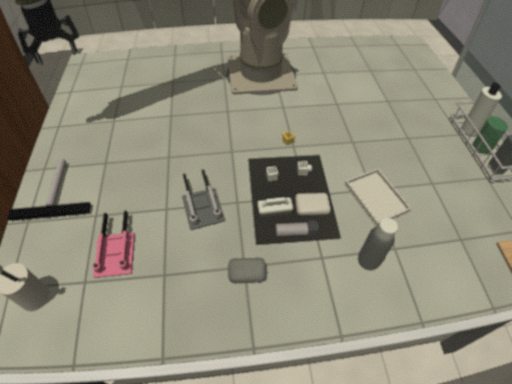

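View pics/top0.png

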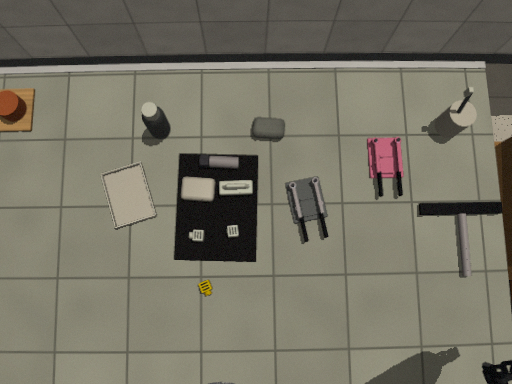

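View pics/wrist0.png

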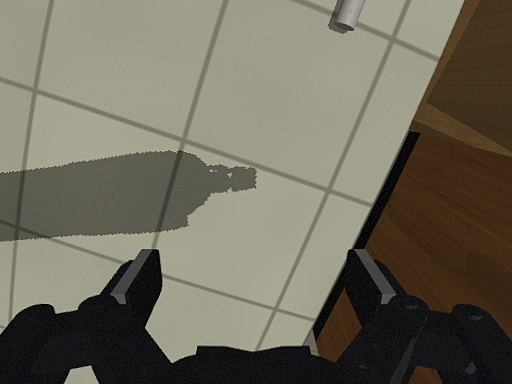

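The top view shows the press near (308,205), with its grips pointing down the image. The cartridges are at (197,236), plunger to the left, and (232,231). The dish is at (129,195). I'll zoom in to confirm.

```bash
cat > h.py <<'E'
import numpy as np, cv2
from bench import readout, imaging
def dist(I): return np.array([I['k1'],0,0,0])
def ray(I,uv):
    # k1 model: pixel = slope*(1+k1 r^2) -> cv2 model
    p=cv2.undistortPoints(np.array(uv,float).reshape(-1,1,2),I['mtx'],dist(I)).reshape(-1,2)
    d=np.c_[p,np.ones(len(p))]@I['R']; c=-I['R'].T@I['t']; return c,d
def plane(I,uv,z):
    c,d=ray(I,uv); return c+d*((z-c[2])/d[:,2])[:,None]
def proj(I,X):
    return cv2.projectPoints(np.array(X,float).reshape(-1,1,3),cv2.Rodrigues(I['R'])[0],I['t'],I['mtx'],dist(I))[0].reshape(-1,2)
def crop(im,x,y,w,h,s,name):
    cv2.imwrite(name,cv2.resize(im[y:y+h,x:x+w,::-1],None,fx=s,fy=s,interpolation=cv2.INTER_CUBIC))
E
python3 - <<'E'
from h import *
im=cv2.imread("pics/top0.png")[:,:,::-1]
crop(im,170,140,100,130,4,"pics/c1.png"); crop(im,275,165,66,85,6,"pics/c2.png")
I=imaging.camera_info("top")
print(plane(I,[(197,236),(232,231)],0.034)); print(plane(I,[(308,205),(301,240),(323,236)],0.0));print(plane(I,[(129,195)],0.01))
E
```

```text
[[ 0.48826092  0.05545061  0.034     ]
 [ 0.49947629 -0.0321315   0.034     ]]
[[ 0.56750794 -0.22952772  0.        ]
 [ 0.47684377 -0.20808036  0.        ]
 [ 0.48612783 -0.26523327  0.        ]]
[[0.59932908 0.23506817 0.01      ]]
```

View pics/c1.png

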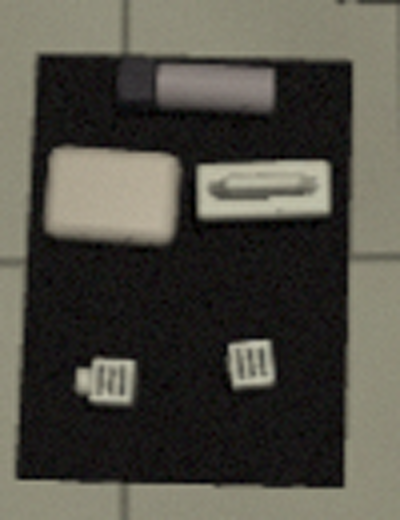

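View pics/c2.png

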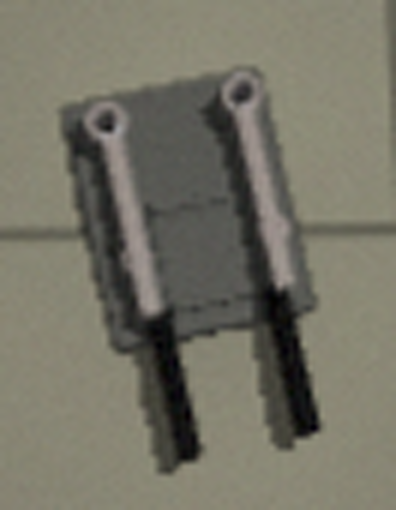

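The fresh cartridge is the left one: its plunger points left (world +y) and sits near (80,380) in the crop. The press handles open down the image. Next I'll get coarse poses and plan wrist-camera views.

Run:
```python
from h import *
I=imaging.camera_info("top"); W=imaging.camera_info("wrist"); s=readout.read_state()
C=-W['R'].T@W['t']; print("cam in tool",s['eef_rot'].T@(C-s['tcp_pos'])); print("cam axes in tool",(s['eef_rot'].T@W['R'].T).round(3))
f=lambda p:(275+p[0]/6,165+p[1]/6)
pins=plane(I,[f((105,122)),f((240,90))],0.035); ends=plane(I,[f((185,458)),f((308,432))],0.03)
print(pins,ends); m=pins.mean(0); e=ends.mean(0); x=(m-e)[:2]; print(x,np.degrees(np.arctan2(x[1],x[0])), np.degrees(np.arctan2(*(pins[0]-pins[1])[[1,0]]))-90, "seat",m[:2]-x/np.linalg.norm(x)*.06)
```

```text
cam in tool [ 0.07735696 -0.00066152 -0.16704018]
cam axes in tool [[-0.001 -0.954 -0.299]
 [ 1.    -0.001  0.   ]
 [-0.    -0.299  0.954]]
[[ 0.61337805 -0.1872669   0.035     ]
 [ 0.62638644 -0.24528205  0.035     ]] [[ 0.47090485 -0.21662748  0.03      ]
 [ 0.48084791 -0.26865632  0.03      ]]
[0.14400586 0.02636743] 10.37590507170705 12.638059874328064 seat [ 0.56086341 -0.2270808 ]
```

Emit:
drive_tool:
  deltas:
    - [1.0,-0.5,0,-0.8]
    - [2.5,-1.3,0,-1.9]
    - [4.1,-2.2,0,-3.1]
    - [5.7,-3.0,0,-4.3]
    - [7.3,-3.9,0,-5.5]
    - [8.9,-4.7,0,-6.8]
    - [10.5,-5.5,0,-8.0]
    - [12.1,-6.4,0,-9.2]
    - [13.7,-7.2,0,-10.4]
    - [15.2,-8.0,0,-11.6]
    - [16.6,-8.8,0,-12.7]
    - [17.8,-9.4,0,-13.6]
  grip: 100

```text
t: 1.35
tcp_pos: [0.5503, -0.2181, 0.2069]
eef_rot: [[-0.196, 0.981, 0.0], [0.981, 0.196, 0.0], [0.0, 0.0, -1.0]]
force: [0.3, 0.2, 0.1]
finger_gap: 1.0
```

Emit:
drive_tool:
  deltas:
    - [0,0,0,0]
    - [0,0,0,0]
    - [0,0,0,0]

```text
t: 1.65
tcp_pos: [0.5484, -0.2218, 0.2068]
eef_rot: [[-0.188, 0.982, -0.001], [0.982, 0.188, -0.001], [-0.0, -0.001, -1.0]]
force: [1.1, 0.3, -0.0]
finger_gap: 0.996
```

```bash
cat > look.py <<'E'
import sys; from h import *; import pickle
s=readout.read_state(); W=imaging.camera_info("wrist"); im=imaging.camera("wrist")
n=sys.argv[1]; cv2.imwrite(f"pics/{n}.png",im[:,:,::-1]); pickle.dump((s,W),open(f"{n}.pkl","wb"))
r=s['eef_rot']; print(s['t'],s['qpos'].round(1),s['tcp_pos'].round(4),"yang",np.degrees(np.arctan2(r[1,1],r[0,1])).round(2),"zt",r[2].round(3),s['force'].round(2),s['finger_gap'])
E
python3 look.py w1
```

```text
1.65 [ 41.9  17.4 -29.8  87.8   8.8  77.2  22. ] [ 0.5484 -0.2218  0.2068] yang 10.82 zt [-0.    -0.001 -1.   ] [ 1.07  0.27 -0.02] 0.9959101883616029
```

View pics/w1.png

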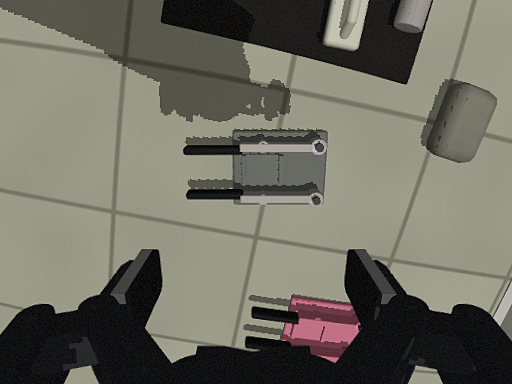

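The wrist view shows the press clearly. The pins are at (320,147) and (316,199), the grip ends at (184,150) and (187,194), and the seat lies between ribs. I'll take a sharper crop and measure.

Run:
```python
from h import *
im=cv2.imread("pics/w1.png")[:,:,::-1]; crop(im,175,120,160,95,5,"pics/c3.png")
```

```text
(no output)
```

View pics/c3.png

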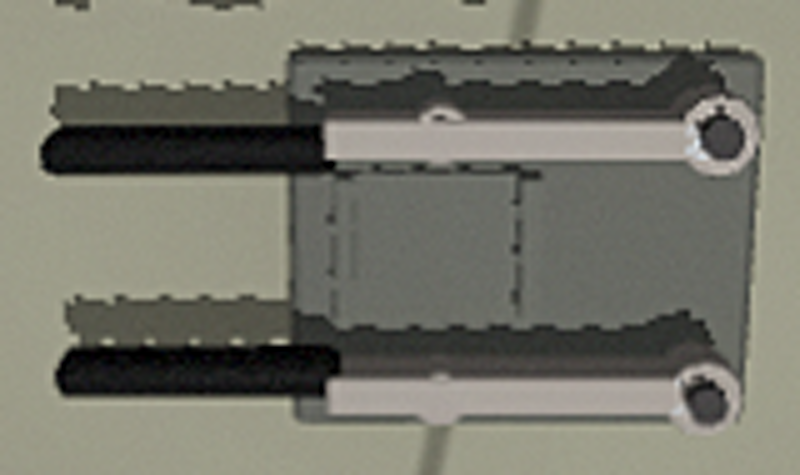

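Run:
```python
from h import *; import pickle
s,W=pickle.load(open("w1.pkl","rb"))
f=lambda ps:[(175+(p[0]+.5)/5-.5,120+(p[1]+.5)/5-.5) for p in ps]
P=plane(W,f([(290,52),(763,56),(740,419),(297,417)]),0.008)[:,:2]
M=np.array([[-35,45],[75,45],[75,-45],[-35,-45]])/1000. # order guess
def fit(M,P):
    mc,pc=M.mean(0),P.mean(0); U,S,V=np.linalg.svd((M-mc).T@(P-pc)); D=np.diag([1,np.sign(np.linalg.det(U@V))]); R=(U@D@V).T; return R,pc-R@mc
R,t=fit(M,P); print("foot",np.degrees(np.arctan2(R[1,0],R[0,0])),t,((M@R.T+t-P)*1e3).round(1).tolist())
for h in (.03,.035,.04):
    pins=plane(W,f([(720,137),(705,400)]),h)[:,:2]; print(h,pins,np.linalg.norm(pins[0]-pins[1]),(pins-t)@R)
e=plane(W,f([(42,150),(58,372)]),.032)[:,:2]; print("ends",(e-t)@R)
r=plane(W,f([(335,240),(517,240)]),.014)[:,:2]; print("ribs",(r-t)@R)
```

```text
foot 10.630566649902734 [ 0.56106054 -0.22704462] [[-1.2, 0.8], [1.1, 1.6], [1.1, -0.9], [-1.1, -1.6]]
0.03 [[ 0.61505889 -0.18785474]
 [ 0.62644836 -0.24693471]] 0.06016779078371977 [[ 0.06030116  0.02855588]
 [ 0.06059634 -0.03161118]]
0.035 [[ 0.61389396 -0.18724257]
 [ 0.62511778 -0.24546323]] 0.05929266123830942 [[ 0.05926916  0.02937245]
 [ 0.05956005 -0.0299195 ]]
0.04 [[ 0.61272904 -0.1866304 ]
 [ 0.62378721 -0.24399175]] 0.058417531692899066 [[ 0.05823716  0.03018901]
 [ 0.05852376 -0.02822782]]
ends [[-0.08647315  0.02569738]
 [-0.08590956 -0.02468678]]
ribs [[-0.02388342  0.00166295]
 [ 0.01805115  0.00178693]]
```

Emit:
drive_tool:
  deltas:
    - [1.0,0,0,0.2]
    - [2.6,0,0,0.4]
    - [4.3,-0.1,0.1,0.7]
    - [6.0,-0.1,0.2,1.0]
    - [7.7,-0.1,0.4,1.2]
    - [9.3,-0.2,0.7,1.5]
    - [10.6,-0.2,0.9,1.7]
    - [11.3,-0.2,1.0,1.8]
    - [11.3,-0.2,1.0,1.8]
    - [11.3,-0.2,1.0,1.8]
    - [11.3,-0.2,1.0,1.8]
    - [11.3,-0.2,1.0,1.8]

```text
t: 2.9
tcp_pos: [0.4908, 0.0545, 0.1821]
eef_rot: [[-0.0, 1.0, 0.0], [1.0, 0.0, -0.0], [-0.0, 0.0, -1.0]]
force: [0.5, 0.5, 0.0]
finger_gap: 0.997
```

```bash
python3 look.py w2
```

```text
2.9 [ 26.7   6.5 -40.4 103.3   4.4  71.8 -14.9] [0.4908 0.0545 0.1821] yang 0.02 zt [-0.  0. -1.] [0.49 0.55 0.04] 0.9971400262957119
```

View pics/w2.png

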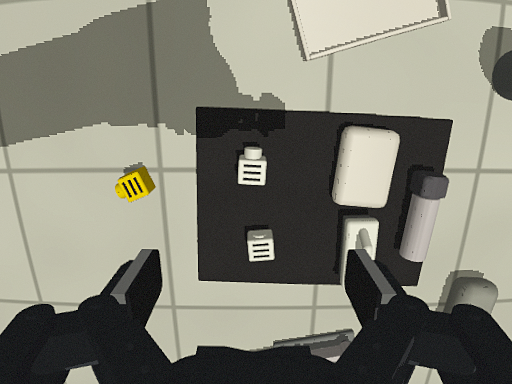

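The fresh cartridge is at (252,168) with its plunger at (252,152), towards world +y. The used one is at (261,246) and the yellow decoy at (134,185).

Run:
```python
from h import *
im=cv2.imread("pics/w2.png")[:,:,::-1]; crop(im,225,135,55,60,10,"pics/c4.png")
```

```text
(no output)
```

View pics/c4.png

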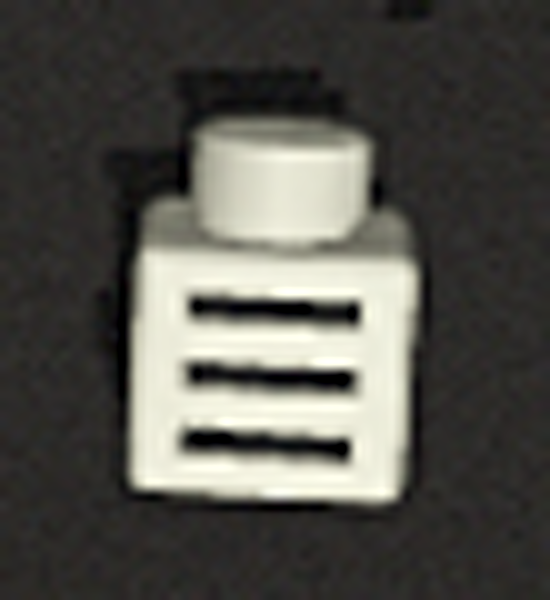

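Run:
```python
from h import *; import pickle
s,W=pickle.load(open("w2.pkl","rb"))
f=lambda ps:[(225+(p[0]+.5)/10-.5,135+(p[1]+.5)/10-.5) for p in ps]
P=plane(W,f([(138,248),(415,260),(402,500),(130,490)]),0.034)[:,:2]
print(P, np.linalg.norm(np.roll(P,-1,0)-P,axis=1)); c=P.mean(0)
x=(P[0]+P[1]-P[2]-P[3]); y=(P[0]+P[3]-P[1]-P[2]); print(c,"xang",np.degrees(np.arctan2(x[1],x[0])),"yang",np.degrees(np.arctan2(y[1],y[0])))
S=plane(W,f([(275,310),(272,377),(265,444)]),0.034); print(S)
I=imaging.camera_info("top"); print(proj(I,[*c,.034]))
```

```text
[[0.47693106 0.0675822 ]
 [0.50467858 0.06634787]
 [0.50363334 0.04132258]
 [0.47577108 0.04239831]] [0.02777497 0.02504711 0.02788302 0.0252106 ]
[0.49025351 0.05441274] xang 87.4851368865574 yang 177.6212636541976
[[0.49064088 0.06122469 0.034     ]
 [0.49032895 0.05428712 0.034     ]
 [0.48960531 0.0472644  0.034     ]]
[[197.41639055 235.19761665]]
```

Emit:
drive_tool:
  deltas:
    - [0,0,0.6,0.2]
    - [0,-0.02,1.8,0.4]
    - [0,-0.02,3.2,0.4]
    - [0,-0.02,4.5,0.4]
    - [0,-0.02,5.4,0.4]
    - [0,-0.02,6.0,0.4]
    - [0,-0.02,6.2,0.4]
    - [0,-0.02,6.2,0.4]
    - [0,-0.02,6.2,0.4]
    - [0,-0.02,6.2,0.4]

```text
t: 3.95
tcp_pos: [0.4909, 0.0559, 0.0281]
eef_rot: [[0.039, 0.999, 0.002], [0.999, -0.039, -0.0], [-0.0, 0.002, -1.0]]
force: [-1.0, -0.4, 0.1]
finger_gap: 1.005
```

Emit:
drive_tool:
  deltas:
    - [0,0,0,0]
    - [0,0,0,0]
    - [0,0,0,0]
    - [0,0,0,0]
    - [0,0,0,0]
    - [0,0,0,0]
    - [0,0,0,0]
    - [0,0,0,0]
    - [0,0,0,0]
    - [0,0,0,0]
  grip: 15
  newtons: 25

```text
t: 4.95
tcp_pos: [0.4901, 0.0559, 0.027]
eef_rot: [[0.039, 0.999, 0.0], [0.999, -0.039, -0.0], [-0.0, 0.0, -1.0]]
force: [-0.6, 0.4, -0.4]
finger_gap: 0.145
```

```bash
python3 look.py w3
```

```text
4.95 [ 22.8  17.6 -38.6 112.6  13.5  54.2 -24.7] [0.4901 0.0559 0.027 ] yang -2.25 zt [-0.  0. -1.] [-0.57  0.4  -0.42] 0.1453415149858976
```

View pics/w3.png

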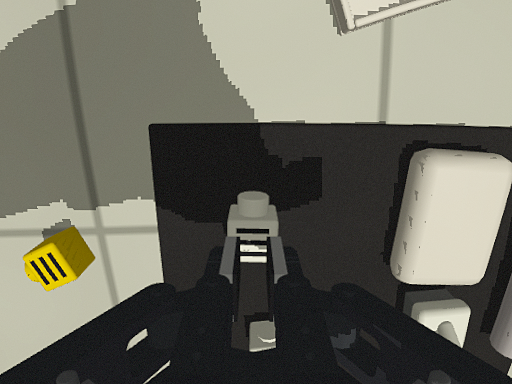

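Run:
```python
from h import *; import pickle
im=cv2.imread("pics/w3.png")[:,:,::-1]; crop(im,200,175,110,190,4,"pics/c5.png")
im=imaging.camera("top"); crop(im,170,200,100,80,8,"pics/c6.png")
s,W=pickle.load(open("w3.pkl","rb"))
print(proj(W,[[.4769,.0675,.034],[.5047,.0663,.034],[.5036,.0413,.034],[.4758,.0424,.034],s['tcp_pos'],s['tcp_pos']-[0,0,.014]]))
```

```text
[[226.52508645 220.71854698]
 [278.04533901 220.87439977]
 [276.74448461 261.82946505]
 [227.54102799 261.8393722 ]
 [251.78678409 233.95881107]
 [251.86742024 224.31028587]]
```

View pics/c5.png

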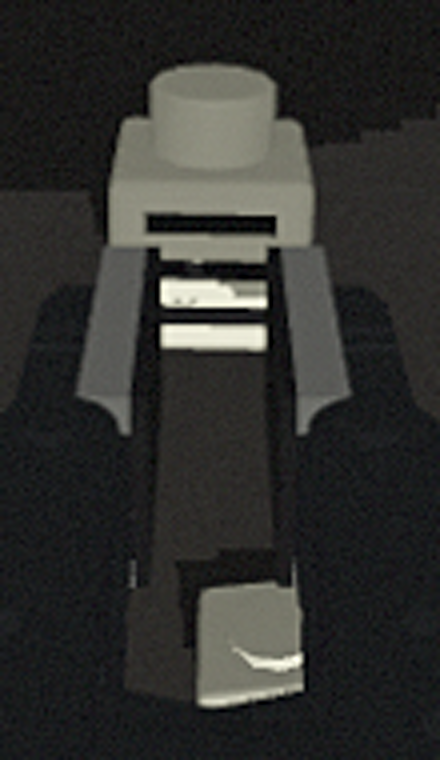

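View pics/c6.png

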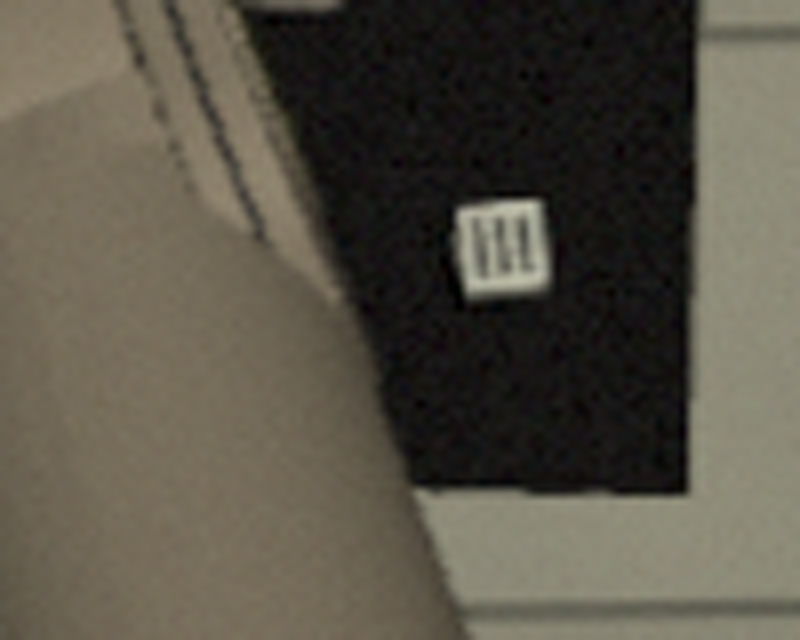

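Run:
```python
from h import *; import pickle
s,W=pickle.load(open("w3.pkl","rb")); R=s['eef_rot']
c,d=ray(W,[(236,236.2),(271,236.2),(224.5,236.2),(282.5,236.2)])
ct=R.T@(c-s['tcp_pos']); dt=d@R
for x in(.0,.005,.011): 
    k=(x-ct[0])/dt[:,0]; print(x,((ct+dt*k[:,None])*1e3).round(1).tolist())
```

```text
0.0 [[0.0, -8.9, -3.0], [0.0, 10.8, -3.0], [0.0, -15.4, -3.0], [0.0, 17.3, -3.1]]
0.005 [[5.0, -8.3, -13.6], [5.0, 10.2, -13.6], [5.0, -14.3, -13.6], [5.0, 16.2, -13.7]]
0.011 [[11.0, -7.5, -26.3], [11.0, 9.4, -26.4], [11.0, -13.1, -26.4], [11.0, 14.9, -26.4]]
```

Run:
```python
from h import *; import pickle
for n,ys,zs in (("w1",(-.0425,.0425),(.014,.001)),("w3",(-.014,.014,-.006,.006),(.014,.005,-.005))):
    s,W=pickle.load(open(n+".pkl","rb")); R=s['eef_rot']
    for y in ys:
        for z in zs:
            for x in (-.011,.011): print(n,x,y,z,proj(W,[s['tcp_pos']+R@np.array([x,y,z])]).round(1))
im=cv2.imread("pics/w1.png")[:,:,::-1]; crop(im,80,235,350,145,2,"pics/c7.png")
im=imaging.camera("scene"); crop(im,230,100,120,100,6,"pics/c8.png")
```

```text
w1 -0.011 -0.0425 0.014 [[183.7 240.2]]
w1 0.011 -0.0425 0.014 [[181.2 207.2]]
w1 -0.011 -0.0425 0.001 [[179.2 249.9]]
w1 0.011 -0.0425 0.001 [[176.4 215.1]]
w1 -0.011 0.0425 0.014 [[319.5 240.1]]
w1 0.011 0.0425 0.014 [[321.8 207.1]]
w1 -0.011 0.0425 0.001 [[323.8 249.9]]
w1 0.011 0.0425 0.001 [[326.5 215. ]]
w3 -0.011 -0.014 0.014 [[229.5 240.6]]
w3 0.011 -0.014 0.014 [[228.6 207.5]]
w3 -0.011 -0.014 0.005 [[228.4 247.2]]
w3 0.011 -0.014 0.005 [[227.5 212.8]]
w3 -0.011 -0.014 -0.005 [[227.2 255.3]]
w3 0.011 -0.014 -0.005 [[226.1 219.4]]
w3 -0.011 0.014 0.014 [[274.3 240.5]]
w3 0.011 0.014 0.014 [[275.1 207.4]]
w3 -0.011 0.014 0.005 [[275.3 247.2]]
w3 0.011 0.014 0.005 [[276.1 212.8]]
w3 -0.011 0.014 -0.005 [[276.4 255.3]]
w3 0.011 0.014 -0.005 [[277.4 219.4]]
w3 -0.011 -0.006 0.014 [[242.3 240.6]]
w3 0.011 -0.006 0.014 [[241.9 207.5]]
w3 -0.011 -0.006 0.005 [[241.8 247.2]]
w3 0.011 -0.006 0.005 [[241.4 212.8]]
w3 -0.011 -0.006 -0.005 [[241.2 255.3]]
w3 0.011 -0.006 -0.005 [[240.7 219.4]]
w3 -0.011 0.006 0.014 [[261.5 240.6]]
w3 0.011 0.006 0.014 [[261.8 207.4]]
w3 -0.011 0.006 0.005 [[261.9 247.2]]
w3 0.011 0.006 0.005 [[262.2 212.8]]
w3 -0.011 0.006 -0.005 [[262.4 255.3]]
w3 0.011 0.006 -0.005 [[262.7 219.4]]
```

View pics/c7.png

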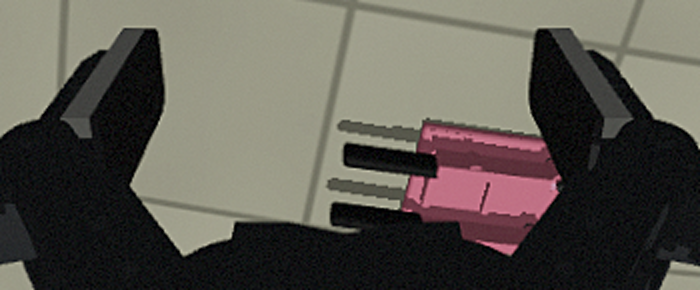

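View pics/c8.png

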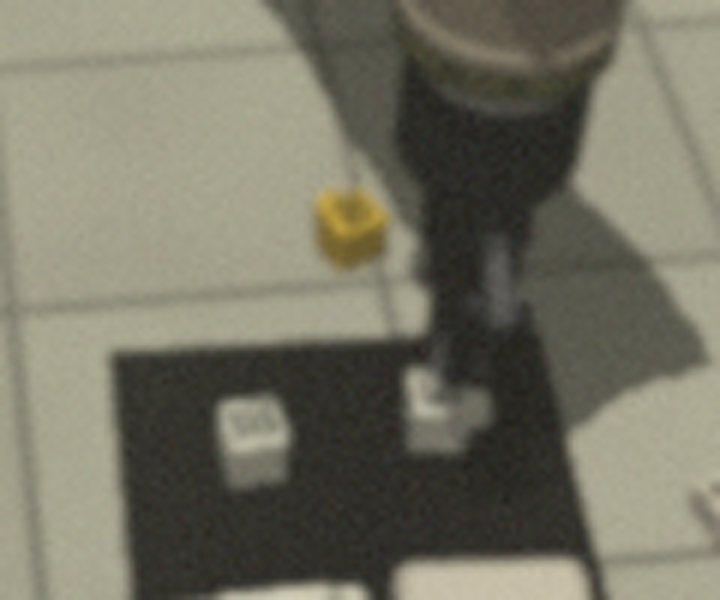

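Run:
```python
from h import *; import pickle
from bench import manip
print(manip.nose_length, [a for a in dir(manip) if a[0]!='_'])
I=imaging.camera_info("scene")
for z in (.013,.034,.045,.053,.06): print(z,((proj(I,[[.499,.055,z],[.499,.044,z],[.499,.066,z]])-[230,100]+.5)*6).round(0).tolist())
s,W=pickle.load(open("w1.pkl","rb")); R=s['eef_rot']
c,d=ray(W,[(159.5,249.5),(346,249.5)]); ct=R.T@(c-s['tcp_pos']); dt=d@R
for x in(-.011,0,.011): 
    k=(x-ct[0])/dt[:,0]; print(x,((ct+dt*k[:,None])*1e3).round(1).tolist())
```

```text
0.014 ['PlanningError', 'nose_length']
0.013 [[444.0, 434.0], [421.0, 436.0], [467.0, 432.0]]
0.034 [[449.0, 404.0], [425.0, 406.0], [473.0, 402.0]]
0.045 [[452.0, 388.0], [428.0, 390.0], [476.0, 386.0]]
0.053 [[454.0, 376.0], [430.0, 378.0], [478.0, 374.0]]
0.06 [[456.0, 365.0], [431.0, 368.0], [480.0, 363.0]]
-0.011 [[-11.0, -54.4, 1.3], [-11.0, 55.8, 1.2]]
0 [[0.0, -47.5, -19.7], [0.0, 48.9, -19.8]]
0.011 [[11.0, -40.5, -40.7], [11.0, 42.1, -40.8]]
```

The pads closed above the block instead of around it. They are about 17 mm apart, the block hasn't moved, and no force registered. So the real fingertips sit well behind the reported TCP, which doesn't match the nominal 14 mm nose. I'll measure the true offset by touching the block top gently.

Emit:
drive_tool:
  deltas:
    - [0,0,0.04,0]
    - [0,0,0.08,0]
    - [0,0,0.12,0]
    - [0,0,0.12,0]

```text
t: 5.5
tcp_pos: [0.4899, 0.0559, 0.0238]
eef_rot: [[0.039, 0.999, -0.0], [0.999, -0.039, -0.0], [-0.0, -0.0, -1.0]]
force: [-0.3, 0.2, -0.2]
finger_gap: 0.154
```

Emit:
drive_tool:
  deltas:
    - [0,0,0.04,0]
    - [0,0,0.08,0]
    - [0,0,0.08,0]

```text
t: 5.8
tcp_pos: [0.4899, 0.0559, 0.0219]
eef_rot: [[0.039, 0.999, -0.0], [0.999, -0.039, -0.0], [-0.0, -0.0, -1.0]]
force: [-0.4, 0.0, 0.2]
finger_gap: 0.149
```

Emit:
drive_tool:
  deltas:
    - [0,0,0.04,0]
    - [0,0,0.08,0]
    - [0,0,0.08,0]

```text
t: 6.1
tcp_pos: [0.49, 0.0559, 0.0199]
eef_rot: [[0.039, 0.999, -0.0], [0.999, -0.039, -0.0], [-0.0, -0.0, -1.0]]
force: [-0.7, -0.3, -0.2]
finger_gap: 0.151
```

Emit:
drive_tool:
  deltas:
    - [0,0,0.04,0]
    - [0,0,0.08,0]
    - [0,0,0.08,0]

```text
t: 6.4
tcp_pos: [0.49, 0.0559, 0.0179]
eef_rot: [[0.039, 0.999, -0.0], [0.999, -0.039, -0.0], [-0.0, -0.0, -1.0]]
force: [-0.2, -1.1, -0.2]
finger_gap: 0.148
```

Emit:
drive_tool:
  deltas:
    - [0,0,0.04,0]
    - [0,0,0.08,0]
    - [0,0,0.08,0]

```text
t: 6.7
tcp_pos: [0.4899, 0.0559, 0.0158]
eef_rot: [[0.039, 0.999, -0.0], [0.999, -0.039, -0.0], [-0.0, -0.0, -1.0]]
force: [-0.7, -0.2, -0.1]
finger_gap: 0.15
```

```bash
python3 look.py w4; python3 -c "
from h import *
im=cv2.imread('pics/w4.png')[:,:,::-1]; crop(im,200,175,110,130,5,'pics/c9.png')
im=imaging.camera('scene'); crop(im,280,130,60,60,10,'pics/c10.png')"
```

```text
6.7 [ 22.4  18.7 -38.2 113.1  14.4  53.  -25.3] [0.4899 0.0559 0.0158] yang -2.25 zt [-0. -0. -1.] [-0.66 -0.21 -0.07] 0.14993551993028756
```

View pics/c9.png

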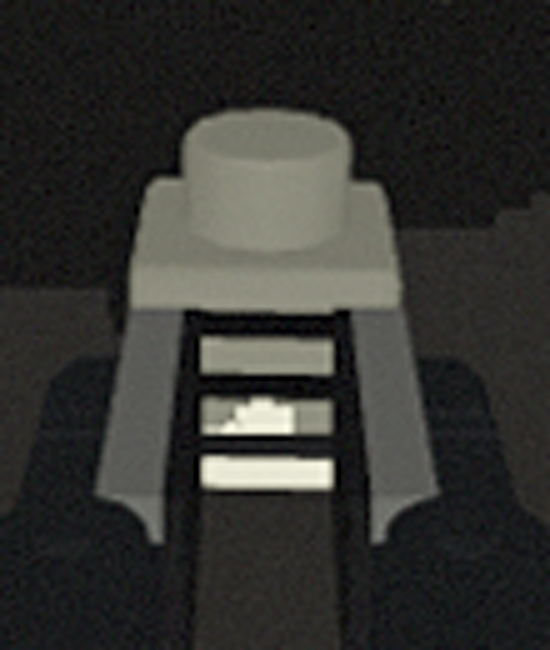

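View pics/c10.png

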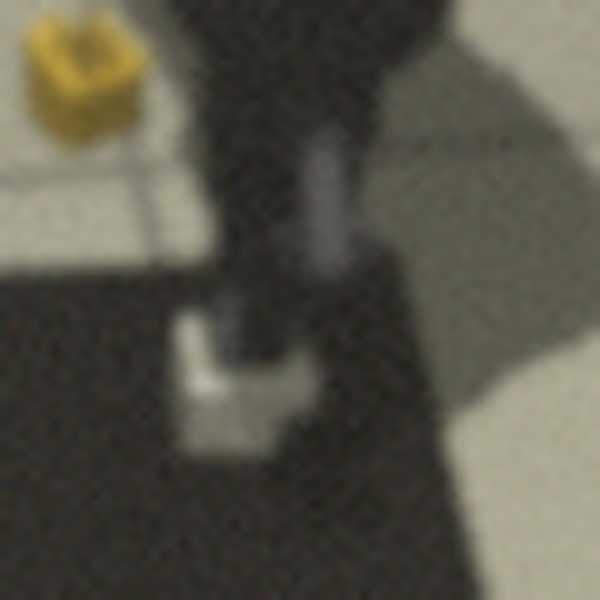

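Emit:
drive_tool:
  deltas:
    - [0,0,0.06,0]
    - [0,0,0.12,0]
    - [0,0,0.18,0]
    - [0,0,0.18,0]

```text
t: 7.2
tcp_pos: [0.4898, 0.0559, 0.0112]
eef_rot: [[0.039, 0.999, -0.0], [0.999, -0.039, -0.0], [-0.0, -0.0, -1.0]]
force: [0.1, -0.1, 0.1]
finger_gap: 0.152
```

Emit:
drive_tool:
  deltas:
    - [0,0,0.04,0]
    - [0,0,0.04,0]

```text
t: 7.4
tcp_pos: [0.49, 0.0559, 0.0104]
eef_rot: [[0.039, 0.999, -0.0], [0.999, -0.039, -0.0], [-0.0, -0.0, -1.0]]
force: [-0.8, -0.3, 0.1]
finger_gap: 0.151
```

Emit:
drive_tool:
  deltas:
    - [0,0,0.04,0]
    - [0,0,0.04,0]

```text
t: 7.6
tcp_pos: [0.4902, 0.0559, 0.0101]
eef_rot: [[0.039, 0.999, 0.0], [0.999, -0.039, -0.0], [-0.0, 0.0, -1.0]]
force: [-4.1, -0.9, 10.3]
finger_gap: 0.149
```

Emit:
drive_tool:
  deltas:
    - [0,0,0.04,0]
    - [0,0,0.04,0]

```text
t: 7.8
tcp_pos: [0.4903, 0.0559, 0.01]
eef_rot: [[0.039, 0.999, 0.0], [0.999, -0.039, -0.001], [-0.001, 0.0, -1.0]]
force: [-8.9, -1.8, 22.9]
finger_gap: 0.154
```

Contact came at TCP z ≈ 0.0102 m with the block top at 0.034 m. So at this opening the real tips are about 24 mm behind the reported TCP, and I'll use that offset. Next: back off, open and look.

Emit:
drive_tool:
  deltas:
    - [0,0,-0.2,0]
    - [0,0,-0.5,0]
    - [0,0,-0.8,0]
    - [0,0,-0.8,0]
    - [0,0,-0.8,0]
    - [0,0,-0.8,0]
    - [0,0,-0.8,0]
    - [0,0,-0.8,0]
    - [0,0,-0.8,0]
  grip: 100

```text
t: 8.7
tcp_pos: [0.49, 0.0559, 0.0284]
eef_rot: [[0.039, 0.999, -0.0], [0.999, -0.039, -0.0], [-0.0, -0.0, -1.0]]
force: [-1.2, -0.4, 0.7]
finger_gap: 0.998
```

```bash
python3 look.py w5; python3 -c "
from h import *
im=cv2.imread('pics/w5.png')[:,:,::-1]; crop(im,180,175,140,130,5,'pics/c11.png')"
```

```text
8.7 [ 22.9  17.5 -38.6 112.6  13.4  54.3 -24.6] [0.49   0.0559 0.0284] yang -2.24 zt [-0. -0. -1.] [-1.19 -0.37  0.67] 0.9978204914063311
```

View pics/c11.png

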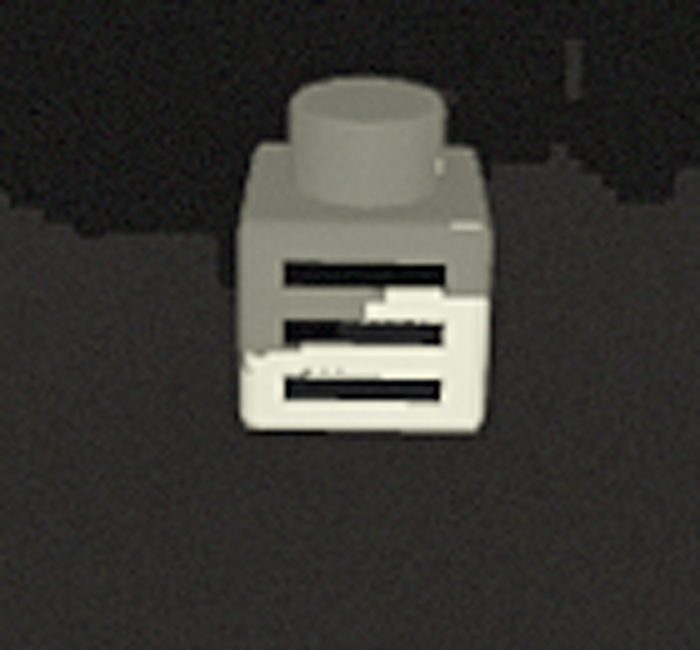

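```bash
cat > meas.py <<'E'
from h import *; import pickle
def meas(n,x0,y0,s,pts,z):
    st,W=pickle.load(open(n+".pkl","rb")); f=[(x0+(p[0]+.5)/s-.5,y0+(p[1]+.5)/s-.5) for p in pts]
    P=plane(W,f,z)[:,:2]; x=P[0]+P[1]-P[2]-P[3]; y=P[0]+P[3]-P[1]-P[2]; c=P.mean(0)
    print(c.round(4),np.linalg.norm(np.roll(P,-1,0)-P,axis=1).round(4),"xang",np.degrees(np.arctan2(x[1],x[0])).round(1),np.degrees(np.arctan2(y[1],y[0])).round(1)-90)
    print("block centre in tool",(st['eef_rot'].T@(np.r_[c,z]-st['tcp_pos'])).round(4)); return c
E
python3 -c "
from meas import *
meas('w5',180,175,5,[(240,222),(490,226),(487,431),(242,431)],.034)"
```

```text
[0.4903 0.0545] [0.0272 0.0252 0.0279 0.0257] xang 87.6 87.19999999999999
block centre in tool [-0.0015  0.0004 -0.0056]
```

Emit:
drive_tool:
  deltas:
    - [0,0,0.3,0]
    - [0,0,0.8,0]
    - [0,0,1.2,0]
    - [0,0,1.5,0]
    - [0,0,1.65,0]
    - [0,0,1.65,0]
    - [0,0,1.65,0]
    - [0,0,1.65,0]

```text
t: 9.55
tcp_pos: [0.4904, 0.0559, -0.0124]
eef_rot: [[0.039, 0.999, 0.001], [0.999, -0.039, -0.0], [-0.0, 0.001, -1.0]]
force: [1.1, -0.0, 0.4]
finger_gap: 1.005
```

Emit:
drive_tool:
  deltas:
    - [0,0,0,0]
    - [0,0,0,0]
    - [0,0,0,0]
    - [0,0,0,0]
    - [0,0,0,0]
    - [0,0,0,0]
    - [0,0,0,0]
    - [0,0,0,0]
  grip: 15
  newtons: 25

```text
t: 10.35
tcp_pos: [0.4902, 0.0559, -0.0126]
eef_rot: [[0.039, 0.999, 0.0], [0.999, -0.039, -0.0], [-0.0, 0.0, -1.0]]
force: [0.3, -0.3, 3.1]
finger_gap: 0.319
```

```bash
python3 look.py w6; python3 -c "
from h import *
im=cv2.imread('pics/w6.png')[:,:,::-1]; crop(im,180,175,140,130,5,'pics/c12.png')"
```

```text
10.35 [ 21.2  21.4 -37.1 114.   16.8  49.8 -27.2] [ 0.4902  0.0559 -0.0126] yang -2.25 zt [-0.  0. -1.] [ 0.31 -0.26  3.13] 0.3189543753351439
```

View pics/c12.png

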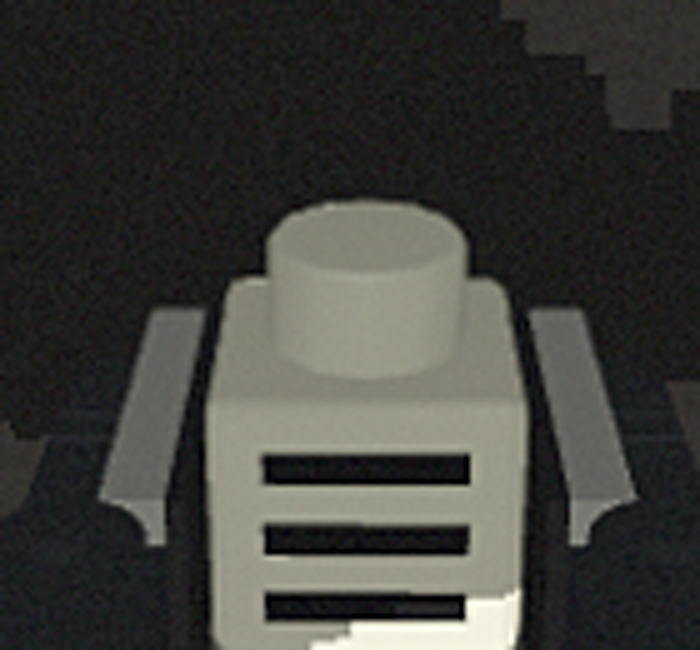

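Emit:
drive_tool:
  deltas:
    - [0,0,-0.3,0]
    - [0,0,-0.9,0]
    - [0,0,-1.8,0]
    - [0,0,-2.7,0]
    - [0,0,-3.4,0]
    - [0,0,-3.8,0]
    - [0,0,-4,0]
    - [0,0,-4,0]
    - [0,0,-4,0]

```text
t: 11.3
tcp_pos: [0.4896, 0.0558, 0.0867]
eef_rot: [[0.039, 0.999, -0.001], [0.999, -0.039, -0.0], [-0.0, -0.001, -1.0]]
force: [-0.4, -0.6, -1.4]
finger_gap: 0.323
```

```bash
python3 look.py w7; python3 -c "
from h import *
im=cv2.imread('pics/w7.png')[:,:,::-1]; crop(im,180,175,140,130,5,'pics/c13.png')
im=imaging.camera('scene'); crop(im,260,100,80,80,7,'pics/c14.png')"
```

```text
11.3 [ 24.9  12.6 -40.1 109.8   9.2  60.9 -21.3] [0.4896 0.0558 0.0867] yang -2.24 zt [-0.    -0.001 -1.   ] [-0.4  -0.63 -1.43] 0.32326037936111074
```

View pics/c13.png

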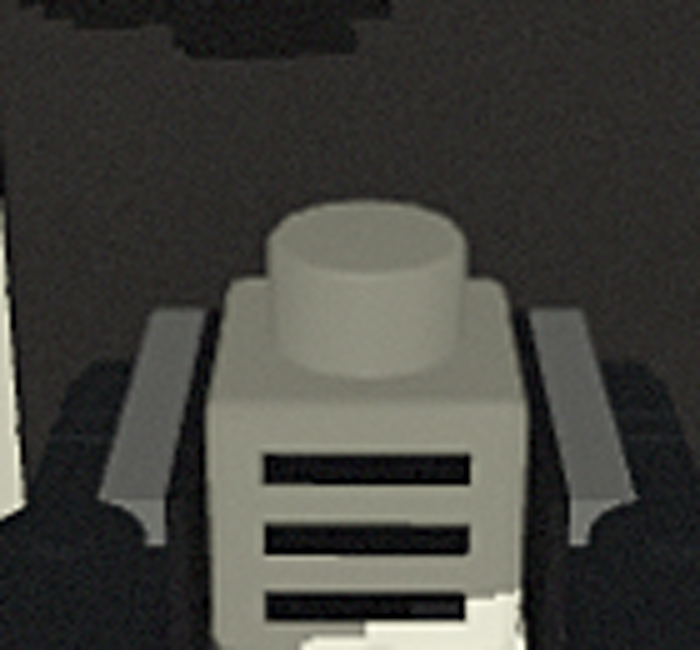

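View pics/c14.png

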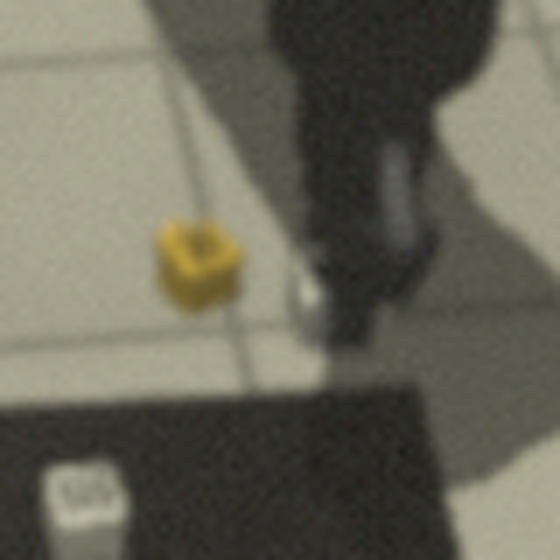

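```bash
python3 -c "
from h import *; import pickle
st,W=pickle.load(open('w6.pkl','rb'))
f=[(180+(a+.5)/5-.5,175+(b+.5)/5-.5) for a,b in [(205,402),(527,402),(263,539),(469,539)]]
P=plane(W,f,.034); print(((P-st['tcp_pos'])@st['eef_rot']).round(4))
st,W=pickle.load(open('w7.pkl','rb')); R=st['eef_rot']
seat=np.array([.561,-.227]); a=np.radians(10.8); X=np.array([np.cos(a),np.sin(a)]); Y=np.array([-X[1],X[0]])
for mx,my in [(.0037,.0006)]:
  T=seat-mx*Y-my*X; print('target',T, 'tool units',(R.T@np.r_[T-st['tcp_pos'][:2],0])/.025)
"
```

```text
[[ 0.0118 -0.013  -0.0466]
 [ 0.0118  0.0142 -0.0466]
 [-0.0016 -0.0084 -0.0466]
 [-0.0016  0.0096 -0.0466]]
target [ 0.56110394 -0.23074689] tool units [-1.13414191e+01  3.30800680e+00 -1.46284002e-03]
```

Emit:
drive_tool:
  deltas:
    - [-0.6,0.2,0,-0.2]
    - [-1.8,0.5,0,-0.4]
    - [-3.2,0.9,0,-0.6]
    - [-4.6,1.3,0,-0.9]
    - [-6.0,1.7,0,-1.2]
    - [-7.4,2.2,0,-1.4]
    - [-8.8,2.6,0,-1.7]
    - [-10.0,2.9,0,-1.9]
    - [-10.9,3.2,0,-2.1]
    - [-11.34,3.31,0,-2.18]
    - [-11.34,3.31,0,-2.18]
    - [-11.34,3.31,0,-2.18]

```text
t: 12.6
tcp_pos: [0.5615, -0.2289, 0.0869]
eef_rot: [[-0.189, 0.982, -0.0], [0.982, 0.189, 0.001], [0.001, -0.0, -1.0]]
force: [0.6, 0.4, 0.0]
finger_gap: 0.322
```

Emit:
drive_tool:
  deltas:
    - [0,0,0.8,0]
    - [0,0,1.2,0]
    - [0,0,1.2,0]
    - [0,0,1.2,0]

```text
t: 13.0
tcp_pos: [0.5617, -0.2299, 0.0576]
eef_rot: [[-0.189, 0.982, 0.0], [0.982, 0.189, 0.0], [0.0, 0.0, -1.0]]
force: [0.9, 0.2, -1.1]
finger_gap: 0.324
```

```bash
python3 look.py w8; python3 -c "
from h import *
im=cv2.imread('pics/w8.png')[:,:,::-1]; crop(im,120,100,270,200,2.9,'pics/c15.png')"
```

```text
13.0 [ 42.   27.  -30.5  94.7  15.1  62.4  18.1] [ 0.5617 -0.2299  0.0576] yang 10.89 zt [ 0.  0. -1.] [ 0.89  0.18 -1.08] 0.3235221301346581
```

View pics/c15.png

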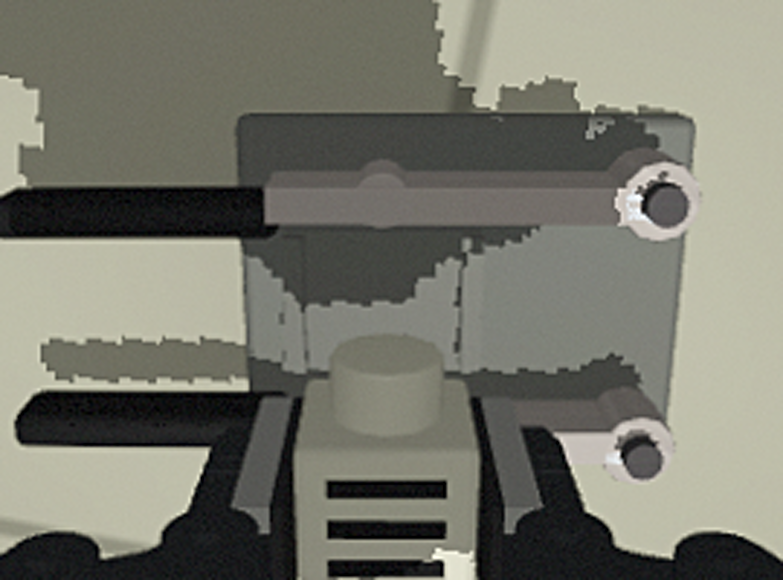

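```bash
python3 -c "
from h import *; import pickle
st,W=pickle.load(open('w8.pkl','rb'))
f=lambda q:[(120+(a+.5)/2.9-.5,100+(b+.5)/2.9-.5) for a,b in q]
seat=np.array([.561,-.227]); a=np.radians(10.8); X=np.array([np.cos(a),np.sin(a)]); Y=np.array([-X[1],X[0]]); B=np.c_[X,Y]
for z in (.03,.035): print('pins',((plane(W,f([(666,204),(642,458)]),z)[:,:2]-seat)@B).round(4).tolist())
print('foot',((plane(W,f([(238,115),(693,115)]),.008)[:,:2]-seat)@B).round(4).tolist())
print('ribs',((plane(W,f([(305,340),(459,340),(281,340)]),.014)[:,:2]-seat)@B).round(4).tolist())
print('grip end',((plane(W,f([(0,212),(17,420)]),.032)[:,:2]-seat)@B).round(4).tolist())
print('proj tcp in press',(st['tcp_pos'][:2]-seat)@B)
"
```

```text
pins [[0.0616, 0.0279], [0.0617, -0.0339]]
pins [[0.0601, 0.0291], [0.0602, -0.0311]]
foot [[-0.0337, 0.0439], [0.0731, 0.0443]]
ribs [[-0.0189, -0.0101], [0.0187, -0.01], [-0.0247, -0.0101]]
grip end [[-0.0828, 0.0266], [-0.0852, -0.0232]]
proj tcp in press [ 0.00017698 -0.00296182]
```

Emit:
drive_tool:
  deltas:
    - [-0.03,-0.03,0.3,0]
    - [-0.03,-0.03,0.8,0]
    - [-0.03,-0.03,1.3,0]
    - [-0.03,-0.03,1.8,0]
    - [-0.03,-0.03,2.2,0]
    - [-0.03,-0.03,2.4,0]
    - [-0.03,-0.03,2.5,0]
    - [-0.03,-0.03,2.55,0]
    - [-0.03,-0.03,2.55,0]
    - [-0.03,-0.03,2.55,0]

```text
t: 14.05
tcp_pos: [0.5613, -0.2316, -0.006]
eef_rot: [[-0.188, 0.982, 0.001], [0.982, 0.188, -0.0], [-0.001, 0.001, -1.0]]
force: [0.1, -0.5, -0.6]
finger_gap: 0.323
```

Emit:
drive_tool:
  deltas:
    - [0,0,0.04,0]
    - [0,0,0.07,0]
    - [0,0,0.07,0]

```text
t: 14.35
tcp_pos: [0.561, -0.2315, -0.0083]
eef_rot: [[-0.188, 0.982, -0.0], [0.982, 0.188, -0.0], [-0.0, -0.0, -1.0]]
force: [-0.5, -0.4, -0.4]
finger_gap: 0.324
```

```bash
python3 look.py w9; python3 -c "
from h import *
im=cv2.imread('pics/w9.png')[:,:,::-1]; crop(im,120,100,270,200,2.9,'pics/c16.png')"
```

```text
14.35 [ 40.9  31.6 -28.9  97.1  17.9  55.9  16.3] [ 0.561  -0.2315 -0.0083] yang 10.83 zt [-0. -0. -1.] [-0.51 -0.43 -0.39] 0.32407380820055554
```

View pics/c16.png

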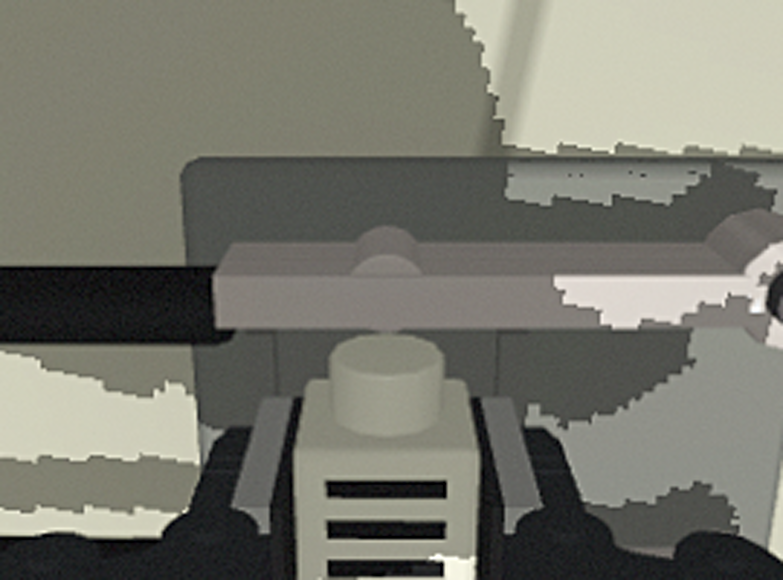

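The plunger lines up with the jaw boss, and the ribs are clear on both sides. I'll nudge down to floor contact.

Emit:
drive_tool:
  deltas:
    - [0.03,0,0.02,0]
    - [0.03,0,0.02,0]

```text
t: 14.6
tcp_pos: [0.561, -0.231, -0.0085]
eef_rot: [[-0.188, 0.982, 0.0], [0.982, 0.188, -0.0], [-0.001, 0.0, -1.0]]
force: [-0.5, -1.9, 0.5]
finger_gap: 0.325
```

Emit:
drive_tool:
  deltas:
    - [0,0,0.02,0]
    - [0,0,0.02,0]

```text
t: 14.8
tcp_pos: [0.561, -0.231, -0.0086]
eef_rot: [[-0.188, 0.982, 0.0], [0.982, 0.188, -0.001], [-0.001, 0.0, -1.0]]
force: [-2.4, -0.0, 6.8]
finger_gap: 0.326
```

Contact with the seat floor at the expected height. Release, opening only partly, and rise.

Emit:
drive_tool:
  deltas:
    - [0,0,-0.02,0]
    - [0,0,-0.02,0]
    - [0,0,-0.02,0]
    - [0,0,-0.02,0]
    - [0,0,-0.02,0]
    - [0,0,-0.02,0]
  grip: 65

```text
t: 15.4
tcp_pos: [0.5609, -0.2307, -0.0088]
eef_rot: [[-0.188, 0.982, -0.0], [0.982, 0.188, -0.0], [-0.0, -0.0, -1.0]]
force: [-0.4, -0.9, 0.8]
finger_gap: 0.649
```

Emit:
drive_tool:
  deltas:
    - [0,0,-0.3,0]
    - [0,0,-0.8,0]
    - [0,0,-1.6,0]
    - [0,0,-2.6,0]
    - [0,0,-3.6,0]
    - [0,0,-4.4,0]
    - [0,0,-5.0,0]
    - [0,0,-5.2,0]
    - [0,0,-5.2,0]
    - [0,0,-5.2,0]
  grip: 100

```text
t: 16.4
tcp_pos: [0.5604, -0.2307, 0.1204]
eef_rot: [[-0.188, 0.982, -0.001], [0.982, 0.188, 0.0], [0.001, -0.001, -1.0]]
force: [1.1, -0.1, -0.6]
finger_gap: 0.999
```

```bash
python3 look.py w10; python3 -c "
from h import *
im=cv2.imread('pics/w10.png')[:,:,::-1]; crop(im,150,100,220,160,3.6,'pics/c17.png')"
```

```text
16.4 [ 43.   23.3 -31.5  91.5  12.8  68.8  19.8] [ 0.5604 -0.2307  0.1204] yang 10.83 zt [ 0.001 -0.001 -1.   ] [ 1.1  -0.14 -0.56] 0.99937697874692
```

View pics/c17.png

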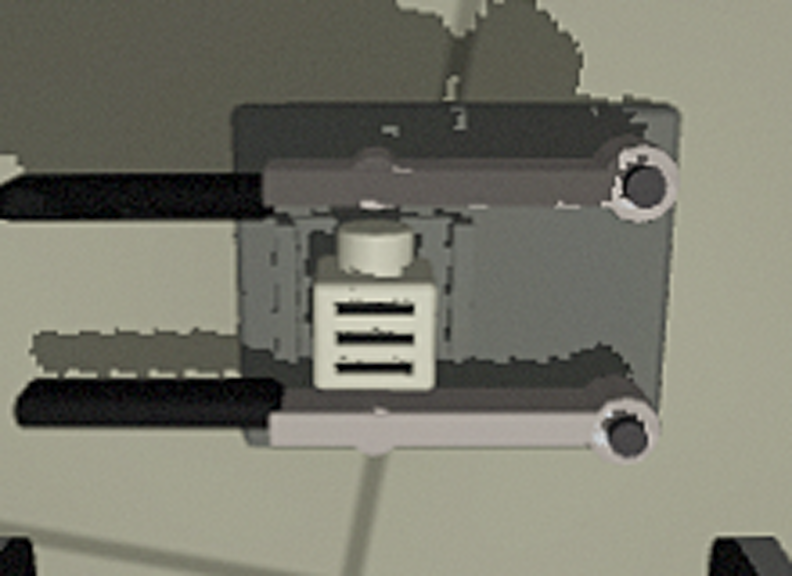

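The cartridge lies in the seat between the jaws, vents up, with its plunger at (375,248) towards the upper handle. I'll check its pose numerically and work out the squeeze pose.

```bash
python3 -c "
from meas import *
c=meas('w10',150,100,3.6,[(314,281),(436,281),(435,390),(316,389)],.038)
seat=np.array([.561,-.227]); a=np.radians(10.8); X=np.array([np.cos(a),np.sin(a)]); Y=np.array([-X[1],X[0]])
m=c+.005*Y-seat; print('mid in seat',m@X,m@Y)
st,W=pickle.load(open('w10.pkl','rb'));R=st['eef_rot']; G=seat-.06*X; print('grip',G)
f=[(150+(p[0]+.5)/3.6-.5,100+(p[1]+.5)/3.6-.5) for p in [(-1,197),(15,405),(645,184),(627,437)]]
P=plane(W,f,.032)[:,:2]-seat; print((P@np.c_[X,Y]).round(4))
print((R.T@np.r_[G-st['tcp_pos'][:2],0])/.025)"
```

```text
[ 0.5622 -0.2319] [0.0273 0.026  0.0274 0.0257] xang 101.1 -259.4
block centre in tool [-0.0016  0.0016  0.0824]
mid in seat 0.00021229813377987512 -3.8918607865910136e-05
grip [ 0.50206276 -0.23824288]
[[-0.085   0.0261]
 [-0.086  -0.0242]
 [ 0.0608  0.0289]
 [ 0.0607 -0.0324]]
[ 0.14047715 -2.34722081  0.00265396]
```

Emit:
drive_tool:
  deltas:
    - [0,-0.2,0,0.8]
    - [0,-0.5,0,2.0]
    - [0,-0.9,0,3.4]
    - [0.1,-1.3,0,4.8]
    - [0.1,-1.7,0,6.2]
    - [0.1,-2.0,0,7.6]
    - [0.14,-2.3,0,9.0]
    - [0.14,-2.35,0,10.4]
    - [0.14,-2.35,0,11.8]
    - [0.14,-2.35,0,13.2]
    - [0.14,-2.35,0,14.3]
    - [0.14,-2.35,0,15.0]

```text
t: 17.65
tcp_pos: [0.502, -0.2381, 0.1202]
eef_rot: [[0.983, 0.184, -0.002], [0.184, -0.983, 0.001], [-0.001, -0.001, -1.0]]
force: [0.5, -0.0, -0.7]
finger_gap: 0.999
```

Emit:
drive_tool:
  deltas:
    - [0,0,0.5,0]
    - [0,0,1.0,0]
    - [0,0,1.0,0]
    - [0,0,1.0,0]

```text
t: 18.05
tcp_pos: [0.502, -0.2381, 0.0954]
eef_rot: [[0.982, 0.189, -0.001], [0.189, -0.982, 0.001], [-0.001, -0.001, -1.0]]
force: [-0.1, 0.6, 0.3]
finger_gap: 1.001
```

```bash
python3 look.py w11
```

```text
18.05 [ 37.   16.8 -19.  101.2   6.1  63.1 -63.1] [ 0.502  -0.2381  0.0954] yang -79.1 zt [-0.001 -0.001 -1.   ] [-0.1   0.6   0.29] 1.0013527601245653
```

View pics/w11.png

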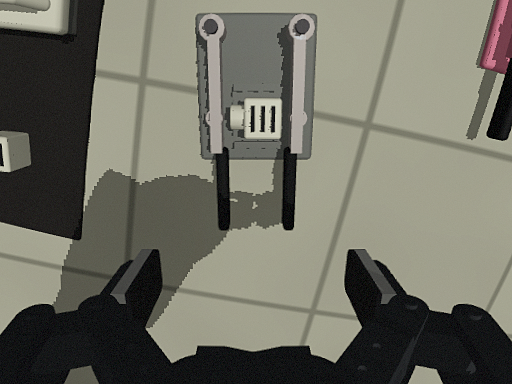

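The open fingers straddle the two grips, whose ends are at (224,225) and (288,225). Descend, then squeeze in stages.

Emit:
drive_tool:
  deltas:
    - [0,0,0.4,0]
    - [0,0,1.2,0]
    - [0,0,2.2,0]
    - [0,0,3.2,0]
    - [0,0,3.9,0]
    - [0,0,4.25,0]
    - [0,0,4.38,0]
    - [0,0,4.38,0]
    - [0,0,4.38,0]
    - [0,0,4.38,0]

```text
t: 19.1
tcp_pos: [0.5031, -0.2387, -0.0123]
eef_rot: [[0.982, 0.188, 0.001], [0.188, -0.982, -0.001], [0.001, 0.001, -1.0]]
force: [-1.0, 0.3, 0.3]
finger_gap: 1.004
```

```bash
python3 look.py w12
```

```text
19.1 [ 35.7  24.7 -17.8 105.6   9.5  51.  -65.7] [ 0.5031 -0.2387 -0.0123] yang -79.17 zt [ 0.001  0.001 -1.   ] [-0.99  0.27  0.34] 1.0042075841368858
```

View pics/w12.png

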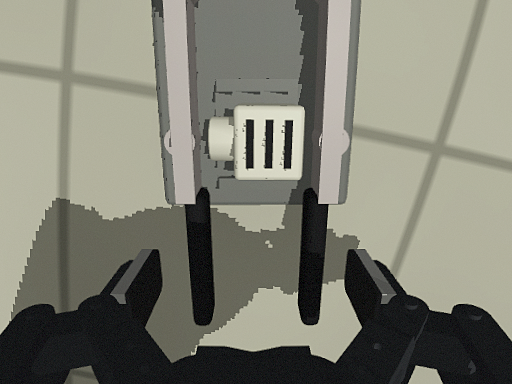

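The fingers sit outside both grips. Now squeeze.

Emit:
drive_tool:
  deltas:
    - [0,0,0,0]
    - [0,0,0,0]
    - [0,0,0,0]
    - [0,0,0,0]
    - [0,0,0,0]
    - [0,0,0,0]
    - [0,0,0,0]
    - [0,0,0,0]
  grip: 15
  newtons: 30

```text
t: 19.95
tcp_pos: [0.5041, -0.2396, -0.0117]
eef_rot: [[0.982, 0.187, 0.003], [0.187, -0.982, -0.002], [0.003, 0.003, -1.0]]
force: [0.7, -1.9, 9.7]
finger_gap: 0.251
```

```bash
python3 look.py w13
```

```text
19.95 [ 35.7  24.7 -17.8 105.5   9.5  51.  -65.7] [ 0.5041 -0.2396 -0.0117] yang -79.19 zt [ 0.003  0.003 -1.   ] [ 0.7  -1.89  9.65] 0.2513156291137716
```

View pics/w13.png

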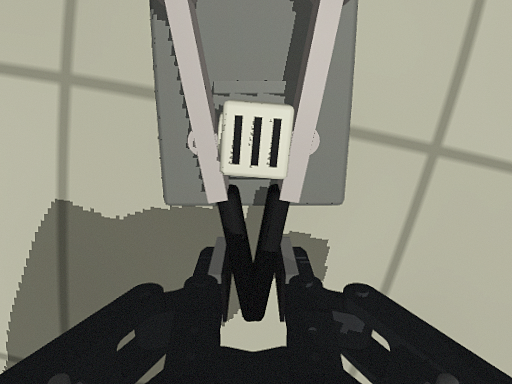

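The handles are squeezed to about 21 mm, the plunger has gone in, and the cartridge sits between the jaws, slightly turned. Hold briefly, then release and rise.

Emit:
drive_tool:
  deltas:
    - [0,0,0,0]
    - [0,0,0,0]
    - [0,0,0,0]
    - [0,0,0,0]

```text
t: 20.4
tcp_pos: [0.5041, -0.2396, -0.0117]
eef_rot: [[0.982, 0.187, 0.003], [0.187, -0.982, -0.002], [0.003, 0.003, -1.0]]
force: [0.2, -1.7, 9.8]
finger_gap: 0.249
```

Emit:
drive_tool:
  deltas:
    - [0,0,0,0]
    - [0,0,0,0]
    - [0,0,0,0]
    - [0,0,0,0]
    - [0,0,0,0]
    - [0,0,0,0]
    - [0,0,0,0]
    - [0,0,0,0]
  grip: 100

```text
t: 21.2
tcp_pos: [0.5026, -0.2384, -0.0132]
eef_rot: [[0.982, 0.188, 0.0], [0.188, -0.982, -0.0], [0.0, 0.0, -1.0]]
force: [-0.4, -0.1, 0.5]
finger_gap: 1.004
```

Emit:
drive_tool:
  deltas:
    - [0,0,-0.4,0]
    - [0,0,-1.2,0]
    - [0,0,-2.2,0]
    - [0,0,-3.3,0]
    - [0,0,-4.4,0]
    - [0,0,-5.2,0]
    - [0,0,-5.6,0]
    - [0,0,-5.6,0]
    - [0,0,-5.6,0]

```text
t: 22.1
tcp_pos: [0.5021, -0.2382, 0.1261]
eef_rot: [[0.982, 0.188, -0.001], [0.188, -0.982, 0.0], [-0.001, -0.0, -1.0]]
force: [-0.0, -0.2, -0.8]
finger_gap: 0.996
```

```bash
python3 look.py w14;  python3 -c "
from h import *
im=cv2.imread('pics/w14.png')[:,:,::-1]; crop(im,180,0,160,160,4,'pics/c18.png')"
```

```text
22.1 [ 37.3  15.1 -19.2  99.4   5.4  66.5 -62.6] [ 0.5021 -0.2382  0.1261] yang -79.17 zt [-0.001 -0.    -1.   ] [-0.05 -0.18 -0.83] 0.9962235937070858
```

View pics/c18.png

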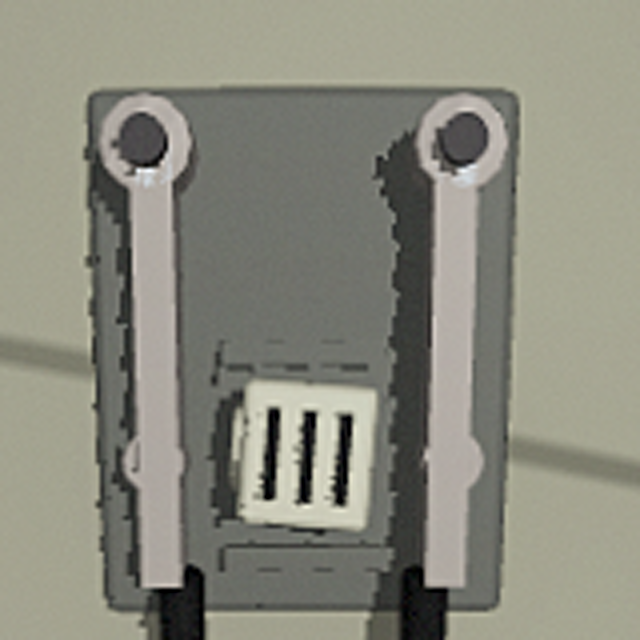

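```bash
python3 -c "
from meas import *
c=meas('w14',180,0,4,[(240,519),(253,379),(378,389),(362,529)],.038)
seat=np.array([.561,-.227]); a=np.radians(10.8); X=np.array([np.cos(a),np.sin(a)]); Y=np.array([-X[1],X[0]])
print((c-seat)@X,(c-seat)@Y)
st,W=pickle.load(open('w14.pkl','rb'));R=st['eef_rot']; print((R.T@np.r_[c-st['tcp_pos'][:2],0])/.025)"
```

```text
[ 0.5632 -0.2287] [0.0269 0.0241 0.027  0.0242] xang 96.3 -265.1
block centre in tool [0.0618 0.0022 0.088 ]
0.0018388549601710646 -0.0021075138570872108
[ 2.47137053e+00  8.55958921e-02 -1.75443836e-03]
```

Emit:
drive_tool:
  deltas:
    - [0.2,0,0,-0.7]
    - [0.5,0,0,-1.8]
    - [0.9,0,0,-3.1]
    - [1.3,0.1,0,-4.4]
    - [1.7,0.1,0,-5.7]
    - [2.1,0.1,0,-7.1]
    - [2.43,0.08,0,-8.5]
    - [2.43,0.08,0,-9.9]
    - [2.43,0.08,0,-11.3]
    - [2.43,0.08,0,-12.6]
    - [2.43,0.08,0,-13.7]
    - [2.43,0.08,0,-14.2]

```text
t: 23.35
tcp_pos: [0.5619, -0.2286, 0.1252]
eef_rot: [[-0.11, 0.994, -0.002], [0.994, 0.11, 0.001], [0.001, -0.002, -1.0]]
force: [-0.1, 0.7, -0.2]
finger_gap: 1.0
```

Emit:
drive_tool:
  deltas:
    - [0,0,0.5,0]
    - [0,0,1.5,0]
    - [0,0,2.0,0]
    - [0,0,2.0,0]
    - [0,0,2.0,0]

```text
t: 23.85
tcp_pos: [0.5625, -0.2287, 0.0766]
eef_rot: [[-0.105, 0.995, -0.0], [0.995, 0.105, 0.0], [0.0, -0.0, -1.0]]
force: [-0.6, -0.1, 0.4]
finger_gap: 1.002
```

```bash
python3 look.py w15;  python3 -c "
from h import *
im=cv2.imread('pics/w15.png')[:,:,::-1]; crop(im,180,120,150,120,5,'pics/c19.png')"
```

```text
23.85 [ 42.4  26.  -31.2  93.8  14.5  64.4  13.5] [ 0.5625 -0.2287  0.0766] yang 6.01 zt [ 0. -0. -1.] [-0.65 -0.07  0.44] 1.002116885597014
```

View pics/c19.png

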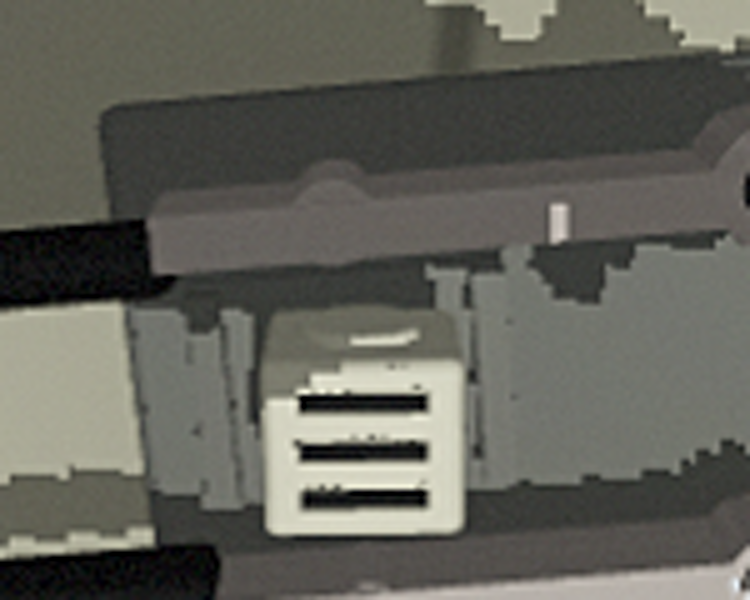

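```bash
python3 -c "
from meas import *
c=meas('w15',180,120,5,[(264,362),(464,360),(464,534),(266,535)],.038)"
```

```text
[ 0.563  -0.2282] [0.027  0.0254 0.0276 0.0253] xang 96.3 -263.6
block centre in tool [0.0004 0.0005 0.0386]
```

Emit:
drive_tool:
  deltas:
    - [0,0,0.2,0]
    - [0,0,0.6,0]
    - [0,0,1.2,0]
    - [0,0,1.9,0]
    - [0,0,2.5,0]
    - [0,0,3.0,0]
    - [0,0,3.3,0]
    - [0,0,3.4,0]
    - [0,0,3.4,0]
    - [0,0,3.4,0]
    - [0,0,3.4,0]
  grip: 65

```text
t: 25.0
tcp_pos: [0.563, -0.2291, -0.0075]
eef_rot: [[-0.105, 0.994, 0.001], [0.994, 0.105, -0.001], [-0.001, 0.001, -1.0]]
force: [-1.2, -0.4, -0.1]
finger_gap: 0.655
```

Emit:
drive_tool:
  deltas:
    - [0,0,0,0]
    - [0,0,0,0]
    - [0,0,0,0]
    - [0,0,0,0]
    - [0,0,0,0]
    - [0,0,0,0]
    - [0,0,0,0]
  grip: 15
  newtons: 25

```text
t: 25.7
tcp_pos: [0.5628, -0.2291, -0.0078]
eef_rot: [[-0.105, 0.994, 0.001], [0.994, 0.105, -0.0], [-0.0, 0.001, -1.0]]
force: [-0.2, 0.1, 5.8]
finger_gap: 0.322
```

Emit:
drive_tool:
  deltas:
    - [0,0,-0.3,0]
    - [0,0,-0.8,0]
    - [0,0,-1.6,0]
    - [0,0,-2.6,0]
    - [0,0,-3.6,0]
    - [0,0,-4.4,0]
    - [0,0,-4.8,0]
    - [0,0,-4.8,0]

```text
t: 26.5
tcp_pos: [0.5633, -0.2292, 0.1135]
eef_rot: [[-0.105, 0.994, 0.002], [0.994, 0.105, -0.001], [-0.001, 0.002, -1.0]]
force: [-0.2, -0.1, -1.1]
finger_gap: 0.323
```

```bash
python3 look.py w16;  python3 -c "
from h import *
I=imaging.camera_info('top'); im=cv2.imread('pics/top0.png')[:,:,::-1]; crop(im,90,150,80,90,6,'pics/c20.png')"
```

```text
26.5 [ 42.9  23.9 -31.8  91.8  13.3  68.   14.4] [ 0.5633 -0.2292  0.1135] yang 6.04 zt [-0.001  0.002 -1.   ] [-0.16 -0.1  -1.13] 0.32274027812587136
```

View pics/w16.png

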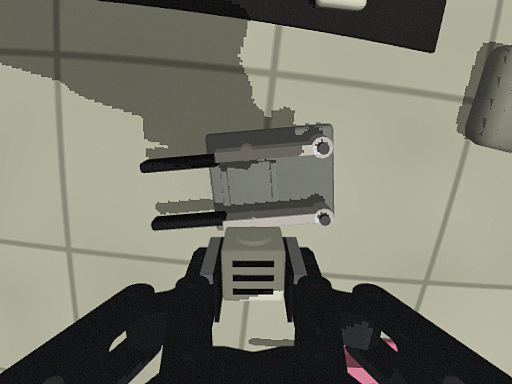

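View pics/c20.png

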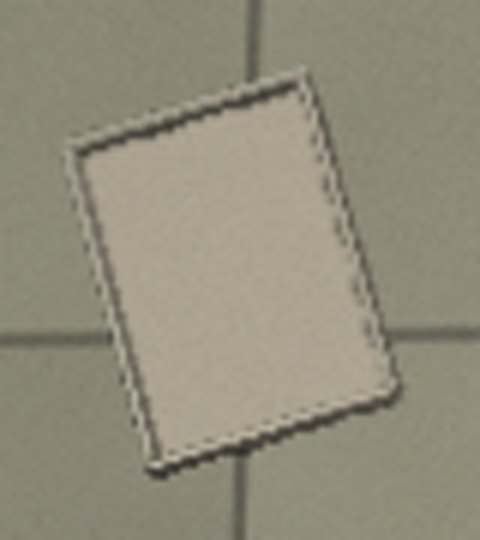

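```bash
python3 -c "
from h import *; import pickle
I=imaging.camera_info('top')
f=lambda q:[(90+(a+.5)/6-.5,150+(b+.5)/6-.5) for a,b in q]
P=plane(I,f([(68,145),(305,70),(400,388),(155,472)]),.018)[:,:2]; print(P,P.mean(0),np.linalg.norm(np.roll(P,-1,0)-P,axis=1)); d=P[1]+P[0]-P[2]-P[3]; print(np.degrees(np.arctan2(d[1],d[0])))
print('bottle',plane(I,[(151,110)],.16),plane(I,[(160,133)],0.0))
st,W=pickle.load(open('w16.pkl','rb'));R=st['eef_rot']
D=P.mean(0); T=np.array([D[0]-.025,D[1]]); print(T,(R.T@np.r_[T-st['tcp_pos'][:2],0])/.025)
im=cv2.imread('pics/top0.png')[:,:,::-1]; crop(im,90,80,160,160,4,'pics/c21.png')
"
```

```text
[[0.65526626 0.30857553]
 [0.68697048 0.20574718]
 [0.54681122 0.16154717]
 [0.51227914 0.26560752]] [0.60033178 0.23536935] [0.10760496 0.14696346 0.10964041 0.1493036 ]
17.111239756196078
bottle [[0.77454842 0.15207541 0.16      ]] [[0.76865775 0.15923377 0.        ]]
[0.57533178 0.23536935] [18.42762573  2.4304039  -0.02177576]
```

View pics/c21.png

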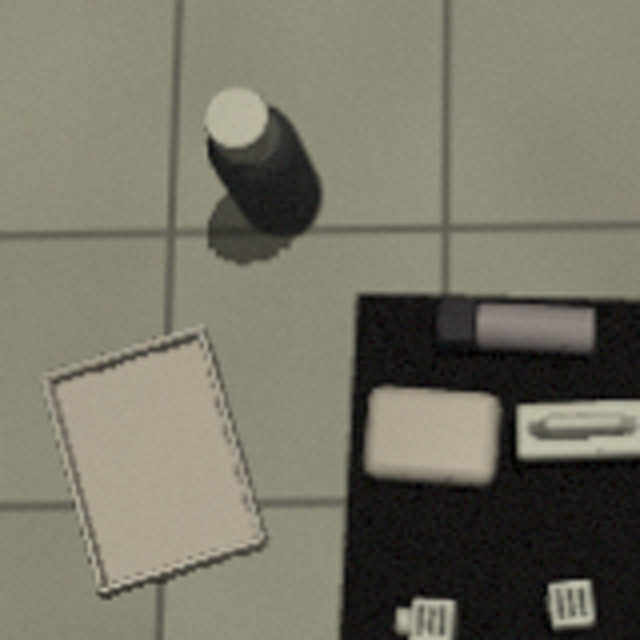

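Emit:
drive_tool:
  deltas:
    - [0.8,0.15,0,-0.1]
    - [2.3,0.4,0,-0.2]
    - [4.0,0.7,0,-0.4]
    - [5.8,1.0,0,-0.6]
    - [7.6,1.4,0,-0.8]
    - [9.4,1.7,0,-1.0]
    - [11.2,2.0,0,-1.2]
    - [13.0,2.3,0,-1.4]
    - [14.8,2.7,0,-1.5]
    - [16.4,3.0,0,-1.6]
    - [17.6,3.2,0,-1.7]
    - [18.3,3.3,0,-1.8]

```text
t: 27.75
tcp_pos: [0.5942, 0.2393, 0.1103]
eef_rot: [[-0.295, 0.956, -0.003], [0.956, 0.295, 0.001], [0.002, -0.002, -1.0]]
force: [-0.1, 0.3, -0.7]
finger_gap: 0.325
```

Emit:
drive_tool:
  deltas:
    - [0,0,0,0]
    - [0,0,0.5,0]
    - [0,0,0.8,0]
    - [0,0,0.8,0]

```text
t: 28.15
tcp_pos: [0.5957, 0.2326, 0.0894]
eef_rot: [[-0.288, 0.958, -0.003], [0.958, 0.288, -0.002], [-0.001, -0.003, -1.0]]
force: [0.1, -0.3, -0.9]
finger_gap: 0.319
```

```bash
python3 look.py w17
```

```text
28.15 [  4.6  31.7 -40.9  87.3  21.6  69.3 -23.1] [0.5957 0.2326 0.0894] yang 16.73 zt [-0.001 -0.003 -1.   ] [ 0.06 -0.25 -0.9 ] 0.3194047293585907
```

View pics/w17.png

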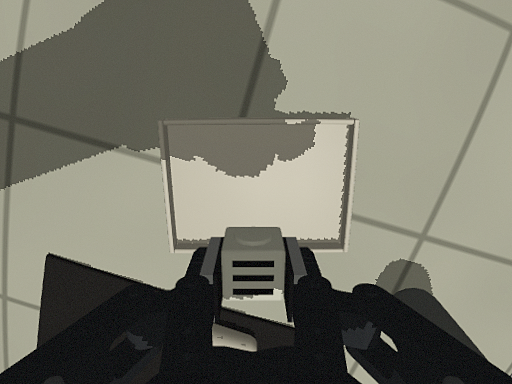

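```bash
python3 -c "
from h import *; import pickle
st,W=pickle.load(open('w17.pkl','rb'))
print(proj(W,[[*st['tcp_pos'][:2],.004]]))
P=plane(W,[(161,120),(358,120),(348,250),(170,250)],.018)[:,:2]; print(P.mean(0),P)
"
```

```text
[[252.18147318 189.83644024]]
[0.59970187 0.2389989 ] [[0.51466539 0.26903876]
 [0.65392695 0.31095867]
 [0.68640801 0.20947085]
 [0.54380711 0.16652733]]
```

The dish is square to the tool, and the drop point is within about 7 mm of its centre. Lowering.

Emit:
drive_tool:
  deltas:
    - [0,0,0.4,0]
    - [0,0,1.1,0]
    - [0,0,1.9,0]
    - [0,0,2.7,0]
    - [0,0,3.3,0]
    - [0,0,3.7,0]
    - [0,0,3.9,0]
    - [0,0,4.0,0]
    - [0,0,4.0,0]
    - [0,0,4.0,0]

```text
t: 29.2
tcp_pos: [0.597, 0.2349, -0.0075]
eef_rot: [[-0.289, 0.957, 0.001], [0.957, 0.289, 0.0], [-0.0, 0.001, -1.0]]
force: [0.1, 0.0, 0.3]
finger_gap: 0.32
```

Emit:
drive_tool:
  deltas:
    - [0,0,0.04,0]
    - [0,0,0.08,0]
    - [0,0,0.08,0]

```text
t: 29.5
tcp_pos: [0.5965, 0.2346, -0.0102]
eef_rot: [[-0.29, 0.957, 0.0], [0.957, 0.29, -0.0], [-0.0, 0.0, -1.0]]
force: [0.2, -0.7, -0.2]
finger_gap: 0.322
```

Emit:
drive_tool:
  deltas:
    - [0,0,0.04,0]
    - [0,0,0.08,0]
    - [0,0,0.1,0]
    - [0,0,0.1,0]

```text
t: 29.9
tcp_pos: [0.5965, 0.2347, -0.0129]
eef_rot: [[-0.29, 0.957, -0.0], [0.957, 0.29, -0.0], [-0.0, -0.0, -1.0]]
force: [0.5, -0.1, -0.3]
finger_gap: 0.321
```

Emit:
drive_tool:
  deltas:
    - [0,0,0.03,0]
    - [0,0,0.03,0]

```text
t: 30.1
tcp_pos: [0.5965, 0.2347, -0.0136]
eef_rot: [[-0.29, 0.957, -0.0], [0.957, 0.29, -0.0], [-0.0, -0.0, -1.0]]
force: [-0.3, 0.2, -0.8]
finger_gap: 0.32
```

Emit:
drive_tool:
  deltas:
    - [0,0,0.03,0]
    - [0,0,0.03,0]

```text
t: 30.3
tcp_pos: [0.5966, 0.2347, -0.0138]
eef_rot: [[-0.29, 0.957, 0.0], [0.957, 0.29, -0.0], [-0.0, 0.0, -1.0]]
force: [-2.2, -1.0, 4.5]
finger_gap: 0.321
```

Floor contact at the expected height. Release and rise.

Emit:
drive_tool:
  deltas:
    - [0,0,-0.02,0]
    - [0,0,-0.02,0]
    - [0,0,-0.02,0]
    - [0,0,-0.02,0]
    - [0,0,-0.02,0]
    - [0,0,-0.02,0]
  grip: 60

```text
t: 30.9
tcp_pos: [0.5965, 0.2347, -0.0138]
eef_rot: [[-0.29, 0.957, -0.0], [0.957, 0.29, -0.0], [-0.0, -0.0, -1.0]]
force: [1.3, 0.3, 0.9]
finger_gap: 0.604
```

Emit:
drive_tool:
  deltas:
    - [0,0,-0.3,0]
    - [0,0,-0.8,0]
    - [0,0,-1.6,0]
    - [0,0,-2.6,0]
    - [0,0,-3.6,0]
    - [0,0,-4.6,0]
    - [0,0,-5.6,0]
    - [0,0,-6.0,0]
    - [0,0,-6.0,0]
    - [0,0,-6.0,0]

```text
t: 31.9
tcp_pos: [0.5962, 0.2344, 0.1355]
eef_rot: [[-0.29, 0.957, -0.001], [0.957, 0.29, -0.001], [-0.0, -0.001, -1.0]]
force: [-0.9, 0.6, 0.3]
finger_gap: 0.602
```

```bash
python3 look.py w18; python3 -c "
from h import *
im=cv2.imread('pics/w18.png')[:,:,::-1]; crop(im,150,90,220,150,3.5,'pics/c22.png')
im=imaging.camera('top'); cv2.imwrite('pics/top2.png',im[:,:,::-1])"
```

```text
31.9 [  5.   29.4 -41.9  84.6  20.   73.7 -22. ] [0.5962 0.2344 0.1355] yang 16.83 zt [-0.    -0.001 -1.   ] [-0.92  0.57  0.31] 0.6018296222751314
```

View pics/c22.png

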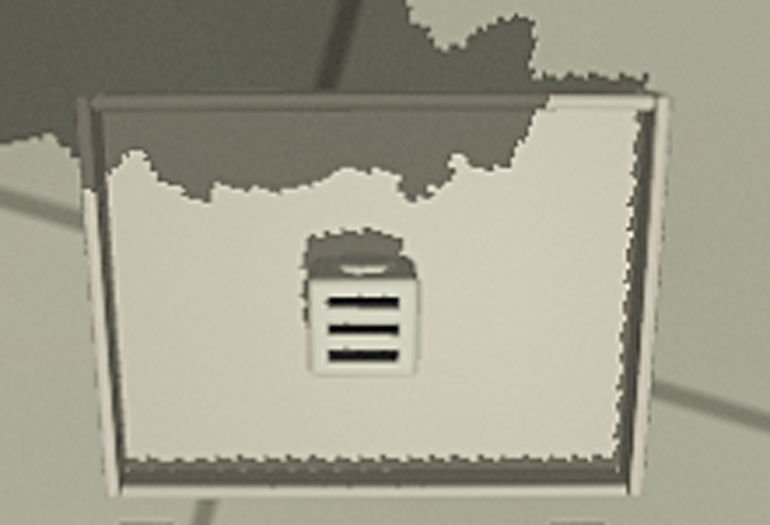

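View pics/top2.png

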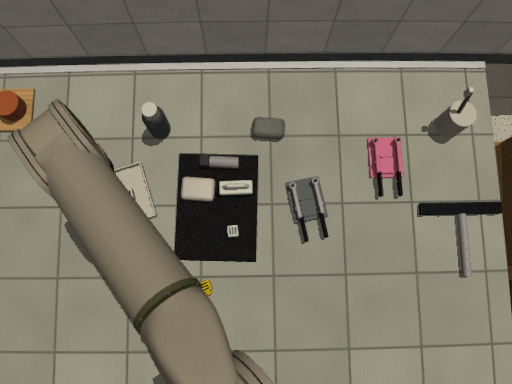

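The cartridge lies vents up near the middle of the dish, at (363,325) in the crop. In the top view the press is open, and the used cartridge, soap, brush, tube, pumice and bottle are where they started. Handing in.

```bash
python3 -c "
from bench import finish_job
print(finish_job())"
```

```text
the job is handed in; nothing more can be done
None
```

The job is done and handed in at about 32 s of the 64 s allowed. I laid the fresh cartridge in the press seat and let go. I then squeezed the handles until the plunger went in and let them spring open. Last, I moved the cartridge into the soap dish, vents up and near the middle. `finish_job` gives no verdict, so everything below comes from my own measurements.

**Checks**
- **Seat:** after I let go, the cartridge's middle measured within about 0.3 mm of the seat point, and its angle was within about 1° of the press axis.
- **Squeeze:** the fingers stopped at 21 mm, the figure for jaws closed on a broken-in cartridge. The wrist picture afterwards shows only a short stub of plunger. I did not measure the plunger's travel any more exactly than that.
- **Dish:** the floor touched at the expected height, and the last wrist picture shows the cartridge flat and clear of the walls.
- **End state:** in the last top view the press handles are open. The used cartridge, soap, brush, tube, pumice and bottle look unmoved by eye.

**What disagreed**
- **Fingertip position:** the fingertips were about 24 mm behind the reported TCP, not 14 mm ahead of it as stated. My first grasp therefore closed in the air above the cartridge. I found the true offset by pressing lightly on the block's top, which peaked at about 23 N, and worked from that afterwards.
- **Slight turn in the press:** the squeeze turned the cartridge about 5° in the seat, so I turned the gripper to match before taking it out.

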